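# Load the marking press: prop up the drop guard, fill the tray, shut it

## Robot

A 6-joint arm with a two-finger parallel gripper is mounted at the origin on a cart in front of the work surface, level with it; the furniture and walls round the work are solid. World frame = base frame: x ahead of the robot, y to its left, z up, the work surface at z = 0. Lengths are in m, angles in degrees, forces in N, time in s.
With the tool pointing down it reaches from about 0.4 to 0.825 m from the base axis. Payload 7 kg.
Tool frame: the origin (TCP) lies midway between the tips of the shut fingers; the grasp point (between the pads) lies hold_point_z behind it (hold_point_z is the distance from the TCP to the grasp point, in m); z points along the fingers, y is the line along which they close (so a half turn about z gives the same grasp; the last joint's range is limited). The gripper opens to 88 mm and grips with 3 to 60 N. Pads are 19 mm wide; open, the fingers measure 130 mm over their backs; the gripper's body (78 mm by 193 mm) begins 47 mm behind the grasp point.
Start: joints at [-47.664, 20.546, 0.682, 0, -70.136, -16.507], TCP at [0.294, -0.608, 0.189] pointing down, gripper open.
Joint ranges: [-176.03, 176.03], [-82.01, 121.73], [-58.28, 71.71], [-173.87, 95.51], [-174.79, -0.11], [-173.66, 173.66]. Speed limits (degrees/s): [136.94, 136.94, 172.46, 180, 180, 180].

## Interface

Orientations are given as [roll, pitch, yaw] about the fixed x, y, z axes, in that order (R = Rz(yaw) Ry(pitch) Rx(roll)).
In Python, from plant import * gives the robot as it stands.
- The arm moves only by the tool step_arm, never from a script. Its argument "steps" is a list that holds one entry, the list of rows, each a list of 6 numbers: the shift along the tool's x, y, z scaled (see below), then the turn, a rotation vector about the tool's x, y, z scaled (see below). In form: [[[tx, ty, tz, wx, wy, wz], ...]]. A call has 1 to 20 rows; each row is the pose to reach, as a shift and turn from the pose commanded when the call began, along the tool's axes at that moment; what a row does not reach only later rows make up. The controller multiplies each number of a shift by 100 mm and each number of a turn by 0.5 rad. A row lasts 1/10 s, in which the tool goes at most 50 mm and 8.59 degrees, less where a joint would pass 70% of its speed; a pose out of reach is approached as far as the arm can. A call with a number of a shift or a turn outside -1 to 1 is refused whole. A call with a gripper value outside its range is refused whole. "jaw" is the closure in counts, from 0 (fully open) to 255 (shut), set as the call begins (left out, the last holds). The fingers move at their own pace and stop on an object; the grip force is fixed at half the most. Time passes only in rows, so rows that repeat a pose let the fingers close. It gives the time, the measured TCP pose, the force, the opening and the grip force at its end, in the units of the state.
- get_obs(): the state, without advancing time (a new reading comes with each control period).
- snapshot(name): name is "side" or "top"; returns (picture, depth): 480x640x3 uint8, red, green, blue; 480x640 float32, m along the optical axis (not along the pixel's ray), 0 where there is no reading.
- calibration(name): a dict with "mtx" (3x3 intrinsics, pixels), "dist" ([k1, k2, p1, p2, k3] as OpenCV has them; the pictures are not rectified), "rvec" (rotation vector, rad) and "tvec" (3), from world to camera coordinates, as OpenCV has them. Camera axes: x right, y down, z forward; pixel columns grow to the right and rows downward; lengths in m; the calibration is good to about 2 mm. A picture is of the moment at which its call begins. calibration takes no time and is no camera call.
- close_job(): hands the job in; it is judged then, once.
The state is a dict: "clock": time; "joint_pos": joint angles; "qvel": joint speeds; "tau": joint torques, N m; "tool_pos": TCP position; "orientation": TCP orientation; "force": force on the tool from outside, world axes, zero at the start; "moment": the same for the moment, N m; "opening": finger opening in m; "gripper_force": force on a finger pad.
Only numpy, scipy, OpenCV 4.12 (cv2) and the standard library are available. Lean on these libraries where they do the work, as an engineer would, in place of code of your own. Each camera call takes 0.05 s, during which the arm holds its last target. There are 200 camera calls.

## Task

Load the wooden tube blocks from the wooden stand into the small marking press: lift its drop guard by the slotted bar and hook the bar over the stud so that the guard stays up by itself, then pull the loading tray right out and lay every block, groove up, flat and square in a pocket of its own. Then push the tray fully home, unhook the bar and lower the guard all the way down without letting it drop, and let go. Leave the other things on the bench where they are.

Things in the scene. Friction and masses are not known exactly. Their poses are not given: they have to be found in the camera images.
- press: Grey bench marking press, fixed, 320 mm wide, 283 mm high. Origin on the bench (z = 0) under the guard's middle. Own x points into the press: the tray comes out along -x (to the robot's right); own y points to the robot's side; z up. Cross beam 249 to 283 mm above the bench just behind the guard's plane; base 290 mm wide, 36 mm high, reaching 250 mm out to -x.
- guard (a joint): Drop guard: clear panel in an aluminium frame, 276 mm wide and 95 mm high, which slides straight up and down in front of the tray opening. 0 = fully down (it shuts the tray in), about 0.070 m when hung on the stud, 0.097 = upper stop. With the bar it weighs 0.7 kg and falls if let go.
- hold_bar (a joint): Swing of the slotted bar on the guard, rad, about the press's own x axis. At 0 it rests on a stop, 0.2 rad off upright, leaning to the press's +y (to the robot); it grows as the bar swings through upright (0.2) to the stud on the -y side; hangs on the stud at about 0.30 to 0.38; stop at 0.45. It leans over by its own weight to either side of upright.
- bar_pivot (a point): Pivot of the slotted bar on the front of the guard; moves up with the guard, 90 mm above the bench when the guard is down. Axes as the press.
- bar_grip (a point): Middle of the round black grip at the top of the slotted bar, 24 mm across, 45 mm long, standing out level along the press's -x; 158 mm from the pivot along the bar and 26 mm in front of it; about 245 mm above the bench with the guard down. Pinch it from above, closing along the press's y; it can turn in the fingers.
- bar_slot (a point): Middle of the upper edge of the slot that opens downward on the bar's -y side, 112 mm from the pivot along the bar, 22.5 mm to its -y side. The slot is 23 mm wide between the bar's edge and a lip hanging 14 mm below this edge: the lip must pass above the stud (guard at 0.088 or more); then swing the bar over and lower it about 20 mm on to the stud.
- stud (a point): Middle of the fixed steel stud, 10 mm across, that points out of the cross beam along -x; 264 mm above the bench, 23 mm to the press's -y side and 13 mm in front of the guard's plane. Axes as the press.
- tray (a joint): Loading tray's slide, m: 0 = fully home under the press, 0.20 = pulled right out along the press's -x. Takes about 3 N and stays where it is left. It can move only while the guard is up.
- tray_knob (a point): Middle of the black upright knob of the tray, 26 mm across, 50 mm high (70 to 120 mm above the bench), on a 36 mm wide tongue that passes under the guard; it moves with the tray. Pinch it from above.
- pocket_1 (a point): Centre of the floor of the tray's first pocket (robot's side), 56 mm above the bench; moves with the tray. The pocket is 92 mm along the press's x, 57 mm along its y and 10 mm deep, flat floor; pockets stand 85 mm apart along the press's y, ribs 28 mm wide between, the row 67 mm inside the guard plane when the tray is home. Axes as the press.
- pocket_2 (a point): The same for the middle pocket.
- pocket_3 (a point): The same for the pocket farthest from the robot.
- block_1_mid (a point): Centre, half-way up, of a wooden tube block 50 x 85 x 32 mm (own x, y, z), 0.11 kg, with a half-round groove across the middle of its top (along own x); lies flat on the stand. Grasp across its 50 mm width (own x), best 22 mm along own y from the middle, beside the groove. It fits a pocket with own y along the press's x, either way round. Two or three blocks are there (None: absent).
- block_2_mid (a point): Centre, half-way up, of a wooden tube block 50 x 85 x 32 mm (own x, y, z), 0.11 kg, with a half-round groove across the middle of its top (along own x); lies flat on the stand. Grasp across its 50 mm width (own x), best 22 mm along own y from the middle, beside the groove. It fits a pocket with own y along the press's x, either way round. Two or three blocks are there (None: absent).
- block_3_mid (a point): Centre, half-way up, of a wooden tube block 50 x 85 x 32 mm (own x, y, z), 0.11 kg, with a half-round groove across the middle of its top (along own x); lies flat on the stand. Grasp across its 50 mm width (own x), best 22 mm along own y from the middle, beside the groove. It fits a pocket with own y along the press's x, either way round. Two or three blocks are there (None: absent).
- stand: Low wooden stand the blocks lie on, fixed, 270 x 310 mm, its top 85 mm above the bench, with an 8 mm high rim 8 mm wide along the edges. Origin on the bench top under its centre; z up.
- solder_spool_mid (a point): Centre of a small white spool, 52 mm across, 30 mm high: leave alone.
- wood_wedge_mid (a point): Centre of a wooden wedge lying on the bench, 34 x 100 mm, 26 mm high at the thick end: leave alone.

How it is judged:
By the outcome, as a careful person would: the job done as asked, in the order asked, and still so for the second after the job is handed in, with the robot touching nothing.
Of block_1, block_2, block_3 only 2 to 3 are there at a start; the rules pass over those that are not, and their reading is None.
At some moment in a run one of block_1, block_2, block_3 may be knocked a few centimetres aside while the robot is not near it.
It also fails if it takes over 208 s, if anything falls off the work surface, if the arm or the gripper's body presses on something with over 40 N, if the wrist force passes 120 N, or if a joint passes its speed limit or range.

## Working session

There is one attempt and no reset: what is moved stays moved. The work goes in short steps, Python scripts to look and compute and a tool call to move; the robot and the scene stay as the last step left them, time stands still between calls to the robot, and variables do not carry over. Pictures are saved under pics/ and viewed, at most 14 in all, crops included, and the job is handed in when it is done.

Besides the shell and the picture viewer there is one more tool, called after ">>>" as name(argument=value, ...) on one line, values as JSON. step_arm: Moves the arm, as the interface text tells. Its arguments: {"type":"object","properties":{"steps":{"type":"array","items":{"type":"array","items":{"type":"array","items":{"type":"number","minimum":-1,"maximum":1}}}},"jaw":{"type":"number"}},"required":["steps"]}

```bash
ls; mkdir -p pics
python3 - <<'E'
from plant import *
import cv2,numpy as np
print(get_obs())
for n in("side","top"):
    p,d=snapshot(n); cv2.imwrite(f"pics/{n}0.png",p[:,:,::-1]); np.save(f"pics/{n}0.npy",d)
    c=calibration(n); R=cv2.Rodrigues(np.array(c["rvec"],float))[0]; print(n,c, -R.T@np.array(c["tvec"]).ravel())
E
```

```text
pics
{'clock': 0.0, 'joint_pos': array([-4.76639914e+01,  2.05925766e+01,  6.34528322e-01, -2.24598990e-02,
       -7.01362145e+01, -1.65065321e+01]), 'qvel': array([-0.12021885, -0.00129628, -0.00806924, -0.09733422,  0.0167145 ,
        0.00975059]), 'tau': array([ 9.60592624e-04, -5.82714808e+01,  2.93067062e+01,  6.99717969e+00,
        7.08267806e-03, -1.63276868e-04]), 'tool_pos': array([ 0.29383218, -0.60707279,  0.18760824]), 'orientation': array([ 1.79903623e+02, -6.54178038e-03, -1.54178167e+02]), 'force': array([-0.49109476,  0.11654813,  0.12248312]), 'moment': array([-0.00031727, -0.02685395, -0.01916104]), 'gripper_force': 0.0, 'opening': 0.08783695314033471}
side {'mtx': array([[443.93754763,   0.        , 320.22411129],
       [  0.        , 443.93754763, 248.0340582 ],
       [  0.        ,   0.        ,   1.        ]]), 'dist': array([-0.06825954,  0.        ,  0.        ,  0.        ,  0.        ]), 'rvec': array([ 2.14565864,  0.67787135, -0.31290187]), 'tvec': array([-0.46228972, -0.09719029,  1.38690741])} [ 1.02799312 -0.69269727  0.78107012]
top {'mtx': array([[519.02411835,   0.        , 316.52848679],
       [  0.        , 519.02411835, 239.0069218 ],
       [  0.        ,   0.        ,   1.        ]]), 'dist': array([0.04345352, 0.        , 0.        , 0.        , 0.        ]), 'rvec': array([ 2.10762862, -1.42021601,  0.49365813]), 'tvec': array([-0.23978511,  0.50620789,  1.23923194])} [-0.25504617 -0.36294606  1.28555854]
```

View pics/side0.png

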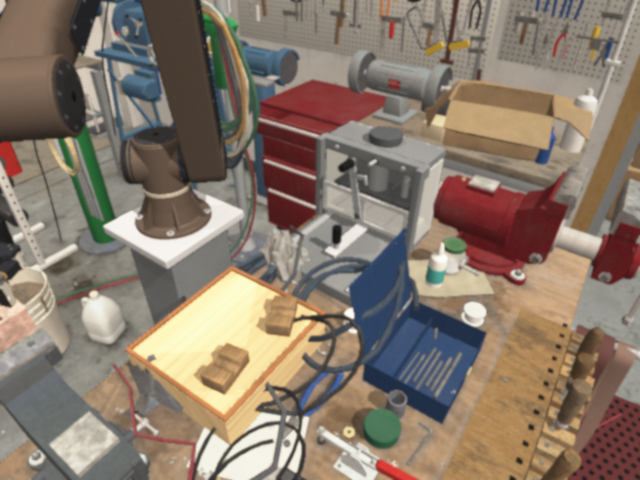

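View pics/top0.png

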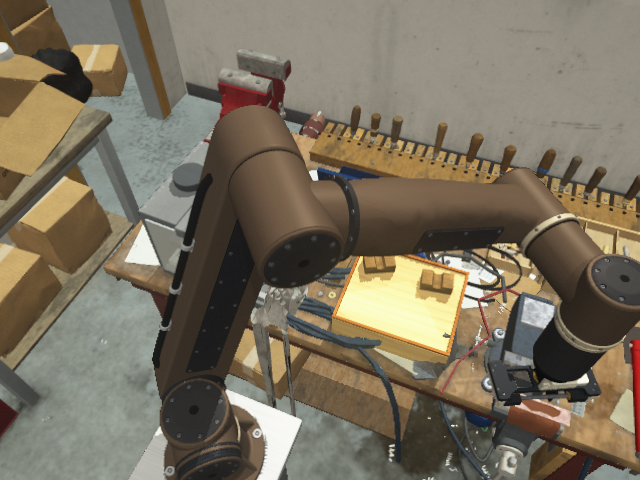

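Side: the press is at about (380,190), with the bar grip at (347,165), the knob at (337,235) and the stud at (372,163). The stand holds two blocks, at (225,368) and (280,314). I'll crop closer and measure.

```bash
cat > h.py <<'E'
import cv2,numpy as np
from plant import *
def cam(n):
    c=calibration(n); R=cv2.Rodrigues(np.array(c["rvec"],float))[0]
    return np.array(c["mtx"]),np.array(c["dist"]),R,np.array(c["tvec"],float).ravel(),c
def cloud(n,d):
    K,D,R,t,_=cam(n)
    v,u=np.mgrid[0:480,0:640]
    q=cv2.undistortPoints(np.stack([u,v],-1).reshape(-1,1,2).astype(float),K,D).reshape(480,640,2)
    P=np.dstack([q,np.ones((480,640))])*d[...,None]
    W=(P-t)@R; W[d<=0]=np.nan
    return W
def proj(n,X):
    K,D,R,t,c=cam(n)
    return cv2.projectPoints(np.array(X,float).reshape(-1,1,3),R,t,K,D)[0].reshape(-1,2)
def shot(n,name):
    p,d=snapshot(n); cv2.imwrite(f"pics/{name}.png",p[:,:,::-1]); np.save(f"pics/{name}.npy",d); return p,cloud(n,d)
def crop(name,u0,v0,u1,v1,s,out):
    im=cv2.imread(f"pics/{name}.png")[v0:v1,u0:u1]; cv2.imwrite(f"pics/{out}.png",cv2.resize(im,None,fx=s,fy=s,interpolation=cv2.INTER_CUBIC))
def target(pos,rpy):
    "shift/turn numbers (scaled) from the measured pose to pos,rpy"
    from scipy.spatial.transform import Rotation as Ro
    o=get_obs(); R0=Ro.from_euler('xyz',o["orientation"],degrees=True); R1=Ro.from_euler('xyz',rpy,degrees=True)
    return np.round(np.r_[R0.inv().apply(np.array(pos)-o["tool_pos"])/.1,(R0.inv()*R1).as_rotvec()/.5],3)
E
python3 - <<'E'
from h import *
W=cloud("side",np.load("pics/side0.npy"))
crop("side0",300,110,460,310,3,"c0")
for u,v in [(347,165),(337,235),(372,163),(225,368),(280,314),(320,160),(380,135),(420,150),(350,240),(320,245),(200,340)]: print((u,v),W[v,u].round(3))
m=np.abs(W[...,2]-.283)<.006; m[:, :300]=0; m[:110]=0;m[220:]=0; m[:,460:]=0
P=W[m]; print(len(P),P.min(0),P.max(0)); r=cv2.minAreaRect(P[:,:2].astype(np.float32)*1000); print(r,cv2.boxPoints(r))
# stand top
m=np.abs(W[...,2]-.085)<.005; m[:,:120]=0;m[:,335:]=0;m[:260]=0
P=W[m];r=cv2.minAreaRect(P[:,:2].astype(np.float32)*1000);print(r,cv2.boxPoints(r))
m=np.abs(W[...,2]-.117)<.004; m[:,:190]=0;m[:,305:]=0;m[:280]=0;m[400:]=0
n,l=cv2.connectedComponents(m.astype(np.uint8))
for i in range(1,n):
    P=W[l==i]
    if len(P)>30:
        r=cv2.minAreaRect(P[:,:2].astype(np.float32)*1000);print("blk",len(P),P.mean(0).round(4),r)
E
```

```text
(347, 165) [0.508 0.193 0.254]
(337, 235) [0.544 0.1   0.104]
(372, 163) [0.565 0.218 0.267]
(225, 368) [ 0.603 -0.371  0.104]
(280, 314) [ 0.599 -0.204  0.103]
(320, 160) [0.399 0.23  0.221]
(380, 135) [0.54  0.3   0.307]
(420, 150) [0.643 0.332 0.282]
(350, 240) [0.549 0.161 0.052]
(320, 245) [0.482 0.115 0.034]
(200, 340) [nan nan nan]
2455 [0.37971408 0.21808857 0.27700508] [0.70043804 0.39717988 0.28897922]
((543.2142333984375, 309.7057189941406), (169.10423278808594, 320.458740234375), 87.22361755371094) [[379.0774  233.01404]
 [699.16    217.49164]
 [707.3511  386.3974 ]
 [387.2685  401.9198 ]]
((541.45458984375, -324.0142822265625), (429.4713134765625, 406.6410217285156), 63.10078811645508) [[ 262.98138 -423.5296 ]
 [ 625.62537 -607.5031 ]
 [ 819.9278  -224.49896]
 [ 457.2838   -40.52545]]
blk 271 [ 0.5919 -0.1795  0.1171] ((590.895751953125, -178.50523376464844), (50.1515998840332, 33.4365234375), 28.30571746826172)
blk 290 [ 0.6165 -0.2291  0.117 ] ((615.2669067382812, -227.8568572998047), (49.540462493896484, 32.909358978271484), 25.44603729248047)
blk 352 [ 0.5969 -0.3423  0.1161] ((596.4850463867188, -342.33709716796875), (52.07932662963867, 32.39582443237305), 9.12173080444336)
blk 402 [ 0.6066 -0.3967  0.1167] ((606.0821533203125, -396.04119873046875), (51.52122497558594, 29.575775146484375), 9.107059478759766)
```

View pics/c0.png

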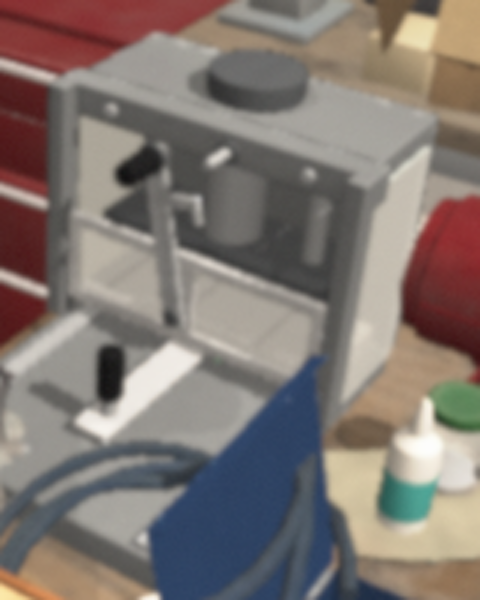

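The crop shows the guard down. The grip is at side pixel (346,165), the stud at about (373,162), and the knob at (337,234) on a white tongue. The camera sees two blocks. Next I'll refine the key points.

Run:
```python
from h import *
import plant; print([k for k in dir(plant) if 'hold' in k.lower()], getattr(plant,'hold_point_z',None))
p=cv2.imread("pics/side0.png"); W=cloud("side",np.load("pics/side0.npy"))
g=p.max(2)
def reg(m,name,box):
    M=np.zeros_like(m);u0,v0,u1,v1=box;M[v0:v1,u0:u1]=m[v0:v1,u0:u1]
    P=W[M]; P=P[~np.isnan(P[:,0])]; print(name,len(P),np.median(P,0).round(4),np.percentile(P,5,axis=0).round(4),np.percentile(P,95,axis=0).round(4))
reg(g<60,"grip",(336,156,357,175)); reg(g<60,"knob",(330,222,345,246))
# candidate frame and reprojection
ex=np.array([.0485,.9988,0]);ey=np.array([-.9988,.0485,0]);ez=np.array([0,0,1.])
def pw(O,x,y,z): return O+ex*x+ey*y+ez*z
# base outline at z=.036: take points
m=np.abs(W[...,2]-.036)<.004; m[:,:290]=0;m[:,400:]=0;m[:200]=0;m[300:]=0
P=W[m];a=P@ex;b=P@ey;print("base x",np.percentile(a,[.5,2,98,99.5]),"y",np.percentile(b,[.5,2,98,99.5]))
# front surfaces by height, along ex
for z0 in (.06,.09,.12,.2,.25,.265,.28):
    m=np.abs(W[...,2]-z0)<.006;m[:,:310]=0;m[:,450:]=0;m[:120]=0;m[270:]=0
    P=W[m];a=P@ex;b=P@ey
    print(z0,[(round(bb,2),round(float(np.percentile(a[np.abs(b-bb)<.01],10)),4)) for bb in np.arange(-.68,-.36,.03) if (np.abs(b-bb)<.01).sum()>4])
# stand corners at z=.093
K,D,R,t,_=cam("side");C=-R.T@t
for uv in [(232,268),(330,322),(230,415),(130,350)]:
    q=cv2.undistortPoints(np.array([[uv]],float),K,D).ravel(); d=R.T@np.r_[q,1]; print("st",(C+d*(.093-C[2])/d[2]).round(3))
```

```text
['hold_point_z'] 0.0188
grip 109 [0.5033 0.1962 0.2515] [0.4928 0.1824 0.2413] [0.5088 0.2207 0.2566]
knob 119 [0.5399 0.102  0.105 ] [0.5314 0.0983 0.0797] [0.5468 0.1122 0.1197]
base x [0.00456285 0.01949817 0.28310603 0.28718907] y [-0.64230014 -0.62956028 -0.39070733 -0.38573103]
0.06 [(np.float64(-0.68), 0.2571), (np.float64(-0.62), 0.096), (np.float64(-0.59), 0.2596), (np.float64(-0.56), 0.26), (np.float64(-0.53), 0.1301), (np.float64(-0.5), 0.2588), (np.float64(-0.47), 0.2579), (np.float64(-0.44), 0.2584), (np.float64(-0.41), 0.2579), (np.float64(-0.38), 0.2507)]
0.09 [(np.float64(-0.68), 0.2539), (np.float64(-0.65), 0.2611), (np.float64(-0.62), 0.2609), (np.float64(-0.59), 0.2604), (np.float64(-0.56), 0.2604), (np.float64(-0.53), 0.1258), (np.float64(-0.5), 0.2542), (np.float64(-0.47), 0.2591), (np.float64(-0.44), 0.259), (np.float64(-0.41), 0.2574), (np.float64(-0.38), 0.2506)]
0.12 [(np.float64(-0.68), 0.2539), (np.float64(-0.65), 0.2604), (np.float64(-0.62), 0.2607), (np.float64(-0.59), 0.2621), (np.float64(-0.56), 0.2601), (np.float64(-0.53), 0.1274), (np.float64(-0.5), 0
[... 673 characters left out ...]
65), 0.2708), (np.float64(-0.62), 0.2658), (np.float64(-0.59), 0.2691), (np.float64(-0.56), 0.2374), (np.float64(-0.53), 0.2704), (np.float64(-0.5), 0.2697), (np.float64(-0.47), 0.2699), (np.float64(-0.44), 0.268), (np.float64(-0.41), 0.2693), (np.float64(-0.38), 0.2515)]
0.28 [(np.float64(-0.68), 0.2565), (np.float64(-0.65), 0.2739), (np.float64(-0.62), 0.2738), (np.float64(-0.59), 0.2737), (np.float64(-0.56), 0.2714), (np.float64(-0.53), 0.2728), (np.float64(-0.5), 0.2717), (np.float64(-0.47), 0.2724), (np.float64(-0.44), 0.2728), (np.float64(-0.41), 0.2737), (np.float64(-0.38), 0.2545)]
st [ 0.406 -0.146  0.093]
st [ 0.692 -0.154  0.093]
st [ 0.672 -0.432  0.093]
st [ 0.415 -0.445  0.093]
```

```bash
cat > plan.py <<'E'
import numpy as np,json,os
from scipy.spatial.transform import Rotation as Ro
F="cmd.json"
ex=np.array([.0485,.9988,0]);ey=np.array([-.9988,.0485,0]);O=.263*ex-.528*ey
def pr(x,y,z): return O+x*ex+y*ey+np.array([0,0,z])
def plan(wps):
    "wps: (pos,yaw) commanded TCP poses, tool down; prints one set of 6 numbers per call, keeps the commanded pose"
    c=json.load(open(F)) if os.path.exists(F) else dict(p=[.294,-.608,.189],y=-154.171)
    p,y=np.array(c["p"]),c["y"]
    for q,yw in wps:
        q=np.array(q,float)
        while True:
            R=Ro.from_euler('xyz',[180,0,y],degrees=True)
            s=R.inv().apply(q-p)/.1; w=-np.radians((yw-y+180)%360-180)/.5
            n=max(1,int(np.ceil(max(np.abs(s).max(),abs(w))-1e-6)))
            s=np.round(s/n,3); w=np.round(w/n,3)
            print(*s,"w",w)
            p=p+R.apply(s*.1); y=y-np.degrees(w*.5)
            if n==1: break
    print("end",p.round(4),round(y,2)); json.dump(dict(p=list(p),y=float(y)),open(F,"w"))
E
python3 - <<'E'
from plan import *
g=pr(-.041,.046,0); print(g)
plan([([.294,-.608,.33],-130),([.45,-.2,.36],-100),([*g[:2],.33],-92.8)])
E
```

```text
[0.4921886 0.1983566 0.       ]
-0.0 0.0 -0.705 w -0.422
0.0 0.0 -0.705 w -0.422
-0.826 0.285 -0.06 w -0.209
-0.851 0.198 -0.06 w -0.209
-0.867 0.108 -0.06 w -0.21
-0.873 0.016 -0.06 w -0.209
-0.871 -0.074 -0.06 w -0.21
-0.999 0.069 0.075 w -0.063
-0.75 0.028 0.056 w -0.047
-0.751 0.01 0.056 w -0.047
-0.751 -0.007 0.057 w -0.047
-0.751 -0.025 0.056 w -0.047
end [0.4922 0.1984 0.33  ] -92.81
```

>>> step_arm(steps=[[[0, 0, -0.2, 0, 0, -0.12], [0, 0, -0.45, 0, 0, -0.27], [0, 0, -0.705, 0, 0, -0.422]]], jaw=110)

```text
clock: 0.4
tool_pos: [0.2938, -0.6072, 0.259]
orientation: [179.9, 0.0, -141.9]
force: [0.3, -0.5, 0.8]
opening: 0.0693
gripper_force: 0.0
```

>>> step_arm(steps=[[[0, 0, -0.25, 0, 0, -0.15], [0, 0, -0.5, 0, 0, -0.3], [0, 0, -0.705, 0, 0, -0.422], [0, 0, -0.705, 0, 0, -0.422]]])

```text
clock: 0.8
tool_pos: [0.2944, -0.6086, 0.3328]
orientation: [-179.7, -0.1, -129.9]
force: [0.3, -0.3, 0.2]
opening: 0.0497
gripper_force: 0.0
```

>>> step_arm(steps=[[[-0.275, 0.095, -0.02, 0, 0, -0.07], [-0.55, 0.19, -0.04, 0, 0, -0.14], [-0.826, 0.285, -0.06, 0, 0, -0.209]]])

```text
clock: 1.1
tool_pos: [0.3252, -0.5248, 0.3342]
orientation: [179.9, 0.0, -124.0]
force: [0.2, 0.1, -0.2]
opening: 0.0499
gripper_force: 0.0
```

>>> step_arm(steps=[[[-0.284, 0.066, -0.02, 0, 0, -0.07], [-0.567, 0.132, -0.04, 0, 0, -0.14], [-0.851, 0.198, -0.06, 0, 0, -0.209]]])

```text
clock: 1.4
tool_pos: [0.3565, -0.4429, 0.3406]
orientation: [179.9, 0.0, -118.0]
force: [0.2, 0.7, 1.0]
opening: 0.0496
gripper_force: 0.0
```

>>> step_arm(steps=[[[-0.289, 0.036, -0.02, 0, 0, -0.07], [-0.578, 0.072, -0.04, 0, 0, -0.14], [-0.867, 0.108, -0.06, 0, 0, -0.21]]])

```text
clock: 1.7
tool_pos: [0.3876, -0.3613, 0.3467]
orientation: [179.9, 0.0, -112.0]
force: [1.2, -0.4, 0.2]
opening: 0.0499
gripper_force: 0.0
```

>>> step_arm(steps=[[[-0.29, 0.005, -0.02, 0, 0, -0.07], [-0.58, 0.01, -0.04, 0, 0, -0.14], [-0.873, 0.016, -0.06, 0, 0, -0.209]]])

```text
clock: 2.0
tool_pos: [0.4188, -0.2798, 0.3528]
orientation: [179.9, 0.0, -106.0]
force: [0.4, 0.1, 0.9]
opening: 0.05
gripper_force: 0.0
```

>>> step_arm(steps=[[[-0.29, -0.025, -0.02, 0, 0, -0.07], [-0.58, -0.05, -0.04, 0, 0, -0.14], [-0.871, -0.074, -0.06, 0, 0, -0.21]]])

```text
clock: 2.3
tool_pos: [0.4499, -0.1982, 0.3588]
orientation: [179.9, 0.0, -100.0]
force: [0.5, -0.4, 0.3]
opening: 0.05
gripper_force: 0.0
```

>>> step_arm(steps=[[[-0.333, 0.023, 0.025, 0, 0, -0.021], [-0.666, 0.046, 0.05, 0, 0, -0.042], [-0.999, 0.069, 0.075, 0, 0, -0.063]]])

```text
clock: 2.6
tool_pos: [0.4602, -0.0986, 0.3511]
orientation: [179.9, -0.0, -98.2]
force: [0.2, -0.2, -0.0]
opening: 0.0502
gripper_force: 0.0
```

>>> step_arm(steps=[[[-0.25, 0.01, 0.02, 0, 0, -0.015], [-0.5, 0.02, 0.04, 0, 0, -0.03], [-0.75, 0.028, 0.056, 0, 0, -0.047]]])

```text
clock: 2.9
tool_pos: [0.468, -0.0241, 0.3455]
orientation: [179.9, -0.0, -96.9]
force: [0.5, 0.2, 0.5]
opening: 0.0497
gripper_force: 0.0
```

>>> step_arm(steps=[[[-0.25, 0.003, 0.02, 0, 0, -0.015], [-0.5, 0.006, 0.04, 0, 0, -0.03], [-0.751, 0.01, 0.056, 0, 0, -0.047]]])

```text
clock: 3.2
tool_pos: [0.476, 0.0504, 0.3399]
orientation: [179.9, -0.0, -95.5]
force: [0.3, -0.6, -0.1]
opening: 0.0498
gripper_force: 0.0
```

>>> step_arm(steps=[[[-0.25, -0.003, 0.02, 0, 0, -0.015], [-0.5, -0.005, 0.04, 0, 0, -0.03], [-0.751, -0.007, 0.057, 0, 0, -0.047]]])

```text
clock: 3.5
tool_pos: [0.4839, 0.125, 0.3342]
orientation: [179.9, -0.0, -94.2]
force: [-0.6, -0.1, -0.3]
opening: 0.05
gripper_force: 0.0
```

>>> step_arm(steps=[[[-0.25, -0.008, 0.02, 0, 0, -0.015], [-0.5, -0.016, 0.04, 0, 0, -0.03], [-0.751, -0.025, 0.056, 0, 0, -0.047], [-0.751, -0.025, 0.056, 0, 0, -0.047], [-0.751, -0.025, 0.056, 0, 0, -0.047], [-0.751, -0.025, 0.056, 0, 0, -0.047]]])

```text
clock: 4.1
tool_pos: [0.4921, 0.1983, 0.3293]
orientation: [180.0, -0.0, -92.8]
force: [0.4, 0.0, -0.1]
opening: 0.0501
gripper_force: 0.0
```

>>> step_arm(steps=[[[0, 0, 0.2, 0, 0, 0], [0, 0, 0.4, 0, 0, 0], [0, 0, 0.6, 0, 0, 0], [0, 0, 0.6, 0, 0, 0]]])

```text
clock: 4.5
tool_pos: [0.4909, 0.1972, 0.2672]
orientation: [179.8, -0.1, -92.9]
force: [0.3, 0.1, -0.7]
opening: 0.0498
gripper_force: 0.0
```

Run:
```python
from h import *
import json
c=json.load(open("cmd.json"));c["p"][2]-=.06;json.dump(c,open("cmd.json","w"))
shot("side","s1");shot("top","t1")
a=cv2.imread("pics/s1.png")[110:300,290:440];b=cv2.imread("pics/t1.png")
cv2.imwrite("pics/c1.png",cv2.resize(a,None,fx=3,fy=3,interpolation=cv2.INTER_CUBIC))
```

```text
(no output)
```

View pics/c1.png

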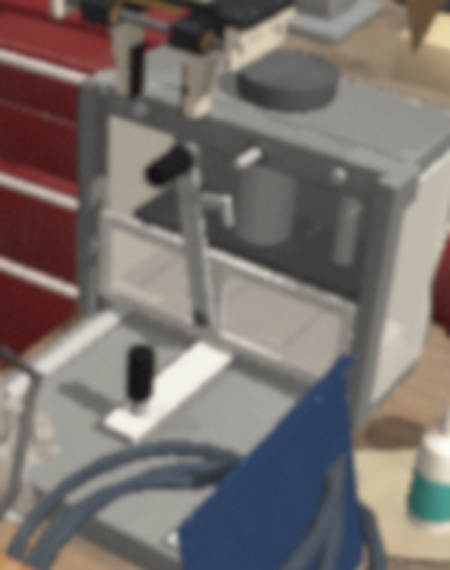

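View pics/t1.png

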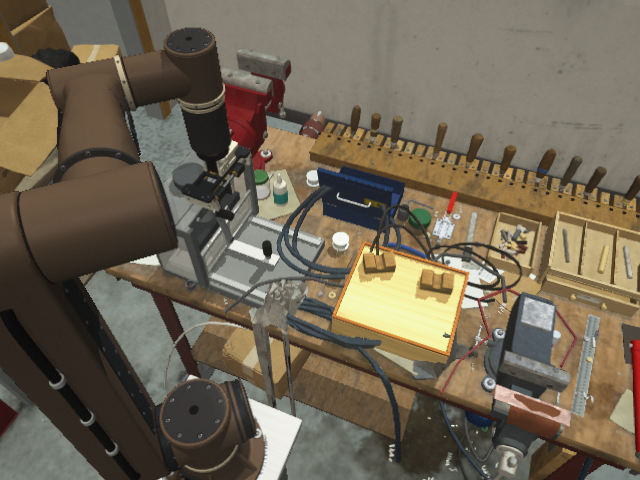

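Side crop: the fingers straddle above the grip, with tips near (130,90) and (195,110) and the grip at (168,165). Top: the stand has only two blocks, at (378,262) and (436,280), and a spool sits at (341,241). I'll check the grip model by projection.

Run:
```python
from h import *
from plan import pr
for n in ("pic",):
  for X,l in [(pr(-.041+.0225-.022,.046,.245),'gripc?'),(pr(-.06,.046,.245),'near end'),(pr(-.015,.046,.245),'far end'),(pr(-.026,-.023,.264),'stud tip'),(pr(-.126,0,.095),'knob mid')]:
    print(l,X.round(4),proj("side",X).round(1),proj("top",X).round(1))
p=cv2.imread("pics/s1.png");g=p.max(2)
def cen(u0,v0,u1,v1):
    m=np.argwhere(g[v0:v1,u0:u1]<60); print(m.mean(0)[::-1]+[u0,v0], (m.min(0)[::-1]+[u0,v0]),(m.max(0)[::-1]+[u0,v0]))
cen(336,158,358,175);cen(330,222,345,246)
p,W=cv2.imread("pics/t1.png"),cloud("top",np.load("pics/t1.npy"))
print("spool",W[236:244,336:346].reshape(-1,3).mean(0))
g=p.max(2)
for b in [(262,238,274,264)]:
    m=np.argwhere(g[b[1]:b[3],b[0]:b[2]]<60);print("knob top view",m.mean(0)[::-1]+[b[0],b[1]])
```

```text
gripc? [0.4922 0.1989 0.245 ] [[343.  165.8]] [[226.2 215.6]]
near end [0.4913 0.1794 0.245 ] [[338.6 168.6]] [[232.6 217.9]]
far end [0.4934 0.2243 0.245 ] [[348.5 162.3]] [[217.9 212.5]]
stud tip [0.5618 0.21   0.264 ] [[369. 165.]] [[233.8 191.7]]
knob mid [0.534  0.1112 0.095 ] [[336.  234.2]] [[267.2 248.2]]
[346.25225225 165.15315315] [339 159] [353 171]
[336.25       233.83333333] [333 226] [340 243]
spool [ 0.6922918  -0.05788762  0.03016149]
knob top view [266.80833333 248.33333333]
```

>>> step_arm(steps=[[[-0.02, -0.04, 0, 0, 0, 0], [-0.02, -0.04, 0.12, 0, 0, 0], [-0.02, -0.04, 0.25, 0, 0, 0], [-0.02, -0.04, 0.36, 0, 0, 0], [-0.02, -0.04, 0.44, 0, 0, 0], [-0.02, -0.04, 0.44, 0, 0, 0], [-0.02, -0.04, 0.44, 0, 0, 0]]])

```text
clock: 5.3
tool_pos: [0.4965, 0.2006, 0.2255]
orientation: [180.0, -0.0, -92.8]
force: [-0.2, 0.4, -0.6]
opening: 0.0496
gripper_force: 0.0
```

>>> step_arm(steps=[[[0, 0, 0, 0, 0, 0], [0, 0, 0, 0, 0, 0], [0, 0, 0, 0, 0, 0], [0, 0, 0, 0, 0, 0], [0, 0, 0, 0, 0, 0], [0, 0, 0, 0, 0, 0]]], jaw=255)

```text
clock: 5.9
tool_pos: [0.4964, 0.2006, 0.2256]
orientation: [-180.0, 0.0, -92.8]
force: [-0.5, 0.5, 0.8]
opening: 0.0076
gripper_force: 0.0
```

Run:
```python
from h import *
shot("side","s2")
a=cv2.imread("pics/s2.png")[120:220,300:430]
cv2.imwrite("pics/c2.png",cv2.resize(a,None,fx=5,fy=5,interpolation=cv2.INTER_CUBIC))
print(proj("side",[[.4964,.2006,.2256],[.4964,.2006,.245]]),get_obs()["opening"],get_obs()["gripper_force"])
```

```text
[[344.34953967 172.6683698 ]
 [344.69555564 166.01047068]] 0.0034485250909789145 0.0
```

View pics/c2.png

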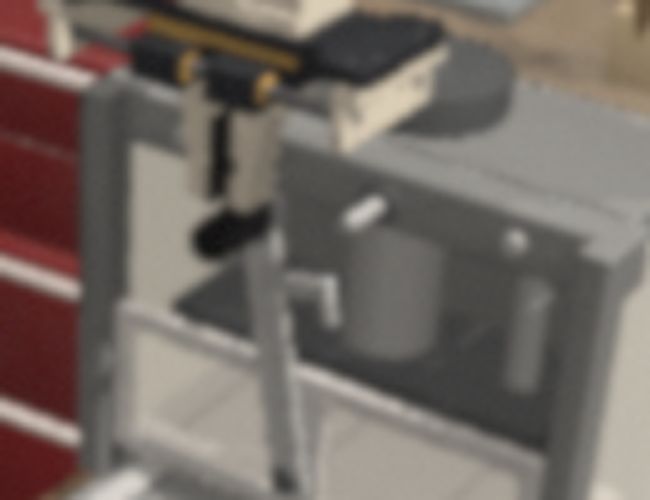

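Run:
```python
from h import *
np.set_printoptions(precision=4,suppress=True,linewidth=160)
W=cloud("side",np.load("pics/s2.npy"));g=cv2.imread("pics/s2.png").max(2)
for v in range(150,176,2): print(v,[("%3d"%g[v,u],*(W[v,u]*1000).round().astype(int)) if W[v,u,0]==W[v,u,0] else None for u in range(338,358,3)])
```

```text
150 [('131', np.int64(479), np.int64(192), np.int64(289)), ('105', np.int64(486), np.int64(196), np.int64(289)), (' 36', np.int64(494), np.int64(198), np.int64(291)), ('126', np.int64(509), np.int64(186), np.int64(299)), ('135', np.int64(517), np.int64(188), np.int64(301)), ('119', np.int64(520), np.int64(197), np.int64(298)), (' 92', np.int64(502), np.int64(244), np.int64(275))]
152 [('140', np.int64(481), np.int64(190), np.int64(284)), ('105', np.int64(487), np.int64(195), np.int64(284)), (' 27', np.int64(494), np.int64(197), np.int64(286)), ('110', np.int64(508), np.int64(188), np.int64(293)), ('133', np.int64(517), np.int64(188), np.int64(295)), ('115', np.int64(519), np.int64(199), np.int64(292)), (' 83', np.int64(500), np.int64(249), np.int64(267))]
154 [('144', np.int64(480), np.int64(191), np.int64(278)), (' 93', np.int64(491), np.int64(188), np.int64(283)), (' 33', np.int64(492), np.int64(202), np.int64(277)), ('112', np.int64(508), np.int64(189), np.int64(287)), ('129', np.int64(518), np.int64(187), np.int64(291)), ('117', np.int64(517), np.int64(204), np.int64(284)), (' 84
[... 3178 characters left out ...]
, np.int64(497), np.int64(182), np.int64(236)), (' 85', np.int64(505), np.int64(184), np.int64(237)), (' 78', np.int64(429), np.int64(330), np.int64(150)), ('109', np.int64(496), np.int64(231), np.int64(214)), ('110', np.int64(506), np.int64(229), np.int64(219)), ('101', np.int64(513), np.int64(233), np.int64(219))]
174 [('165', np.int64(396), np.int64(331), np.int64(133)), ('142', np.int64(398), np.int64(346), np.int64(127)), (' 84', np.int64(429), np.int64(312), np.int64(152)), (' 68', np.int64(434), np.int64(321), np.int64(149)), ('106', np.int64(498), np.int64(228), np.int64(211)), ('105', np.int64(510), np.int64(224), np.int64(216)), ('102', np.int64(514), np.int64(233), np.int64(213))]
```

Side crop: the shut fingertips end at about row 160, just above the grip. By depth that is z ≈ 0.265, although the reported TCP z is 0.226. I'll quantify this offset before going lower.

Run:
```python
from h import *
for n,s,x0,x1,y0,y1,z in (("side","s1",.43,.56,.17,.205,.26),("side","s2",.46,.53,.17,.20,.26),("top","t1",.43,.56,.17,.22,.26)):
    W=cloud(n,np.load(f"pics/{s}.npy"))
    m=(W[...,0]>x0)&(W[...,0]<x1)&(W[...,1]>y0)&(W[...,1]<y1)&(W[...,2]>z)&(W[...,2]<.5)
    P=W[m]; print(s,len(P),np.percentile(P[:,2],[0,2,5,10]).round(4)); h=np.histogram(P[:,2],np.arange(.26,.46,.01)); print(h[0])
    for a in np.arange(.26,.44,.02):
        Q=P[np.abs(P[:,2]-a)<.01]
        if len(Q): print(round(a,2),Q[:,0].min().round(3),Q[:,0].max().round(3),Q[:,1].mean().round(3))
```

```text
s1 1625 [0.3051 0.3124 0.3194 0.3315]
[  0   0   0   0  19  68  65  71  79  79  44  21  42 101 115 192 130 135
 138]
0.3 0.453 0.532 0.192
0.32 0.451 0.535 0.191
0.34 0.446 0.538 0.191
0.36 0.443 0.548 0.19
0.38 0.458 0.55 0.183
0.4 0.431 0.551 0.176
0.42 0.432 0.56 0.178
s2 1057 [0.2634 0.2694 0.2744 0.2855]
[23 55 53 57 63 55 13  6 17 97 83 86 80 86 67 14  9 74 85]
0.26 0.478 0.518 0.192
0.28 0.475 0.52 0.192
0.3 0.473 0.522 0.192
0.32 0.471 0.528 0.191
0.34 0.487 0.497 0.181
0.36 0.46 0.529 0.177
0.38 0.461 0.529 0.177
0.4 0.478 0.528 0.178
0.42 0.486 0.529 0.176
t1 1130 [0.26   0.314  0.3209 0.3345]
[ 14   0   0   0   1  37  41  35  34  18   7  11   8 125  97 241 128  99
  76]
0.26 0.486 0.557 0.204
0.3 0.518 0.518 0.2
0.32 0.449 0.533 0.191
0.34 0.446 0.535 0.19
0.36 0.444 0.53 0.195
0.38 0.431 0.523 0.181
0.4 0.43 0.555 0.19
0.42 0.431 0.56 0.187
```

Both cameras put the real fingertips about 38 mm above the reported TCP, so I'll allow for that in z. Open, go 38 mm lower, close.

>>> step_arm(steps=[[[0, 0, 0, 0, 0, 0], [0, 0, 0, 0, 0, 0], [0, 0, 0, 0, 0, 0], [0, 0, 0, 0, 0, 0], [0, 0, 0, 0, 0, 0], [0, 0, 0, 0, 0, 0], [0, 0, 0.08, 0, 0, 0], [0, 0, 0.16, 0, 0, 0], [0, 0, 0.16, 0, 0, 0]]], jaw=110)

```text
clock: 6.85
tool_pos: [0.4955, 0.2001, 0.2078]
orientation: [179.9, -0.1, -92.8]
force: [0.7, 0.3, -0.4]
opening: 0.05
gripper_force: 0.0
```

>>> step_arm(steps=[[[0, 0, 0.06, 0, 0, 0], [0, 0, 0.12, 0, 0, 0], [0, 0, 0.18, 0, 0, 0], [0, 0, 0.22, 0, 0, 0], [0, 0, 0.22, 0, 0, 0]]])

```text
clock: 7.35
tool_pos: [0.496, 0.2004, 0.1868]
orientation: [179.9, -0.0, -92.8]
force: [1.1, 0.2, 1.3]
opening: 0.0501
gripper_force: 0.0
```

>>> step_arm(steps=[[[0, 0, 0, 0, 0, 0], [0, 0, 0, 0, 0, 0], [0, 0, 0, 0, 0, 0], [0, 0, 0, 0, 0, 0], [0, 0, 0, 0, 0, 0], [0, 0, 0, 0, 0, 0], [0, 0, 0, 0, 0, 0]]], jaw=255)

```text
clock: 8.05
tool_pos: [0.4964, 0.2007, 0.1878]
orientation: [-180.0, 0.0, -92.8]
force: [-1.3, 0.0, 1.5]
opening: 0.0234
gripper_force: 30.0
```

>>> step_arm(steps=[[[0, 0, -0.03, 0, 0, 0], [0, 0, -0.1, 0, 0, 0], [0, 0, -0.2, 0, 0, 0], [0, 0, -0.3, 0, 0, 0], [0, 0, -0.4, 0, 0, 0], [0, 0, -0.5, 0, 0, 0], [0, 0, -0.6, 0, 0, 0], [0, 0, -0.7, 0, 0, 0], [0, 0, -0.8, 0, 0, 0], [0, 0, -0.88, 0, 0, 0], [0, 0, -0.925, 0, 0, 0], [0, 0, -0.925, 0, 0, 0], [0, 0, -0.925, 0, 0, 0]]])

```text
clock: 9.35
tool_pos: [0.4964, 0.2006, 0.2801]
orientation: [-180.0, 0.0, -92.8]
force: [1.5, 2.3, -5.9]
opening: 0.0234
gripper_force: 30.0
```

Run:
```python
from h import *
shot("side","s3"); print(get_obs()["tool_pos"],get_obs()["force"],get_obs()["opening"])
a=cv2.imread("pics/s3.png")[90:250,300:450]
cv2.imwrite("pics/c3.png",cv2.resize(a,None,fx=3,fy=3,interpolation=cv2.INTER_CUBIC))
```

```text
[0.49642181 0.20062824 0.27997844] [ 0.99391238  1.7615443  -6.77810715] 0.023066267101514167
```

View pics/c3.png

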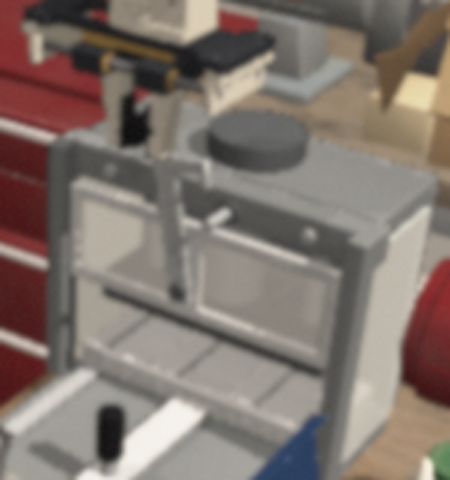

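The guard is up about 92 mm, and the hook lip at crop (207,180) is above the stud at (220,215). Swing the bar over and lower it.

>>> step_arm(steps=[[[0, -0.05, -0.01, 0, 0, 0], [0, -0.1, -0.017, 0, 0, 0], [0, -0.15, -0.023, 0, 0, 0], [0, -0.2, -0.028, 0, 0, 0], [0, -0.25, -0.031, 0, 0, 0], [0, -0.3, -0.032, 0, 0, 0], [0, -0.35, -0.031, 0, 0, 0], [0, -0.4, -0.028, 0, 0, 0], [0, -0.45, -0.024, 0, 0, 0], [0, -0.5, -0.019, 0, 0, 0], [0, -0.534, -0.016, 0, 0, 0], [0, -0.534, -0.016, 0, 0, 0], [0, -0.534, -0.016, 0, 0, 0]]])

```text
clock: 10.7
tool_pos: [0.5499, 0.1984, 0.2811]
orientation: [180.0, 0.0, -92.8]
force: [-1.9, 5.3, -7.6]
opening: 0.0231
gripper_force: 30.0
```

Run:
```python
from h import *
shot("side","s4"); print(get_obs()["tool_pos"],get_obs()["force"],get_obs()["opening"])
a=cv2.imread("pics/s4.png")[120:230,310:440]
cv2.imwrite("pics/c4.png",cv2.resize(a,None,fx=4,fy=4,interpolation=cv2.INTER_CUBIC))
```

```text
[0.54983703 0.19838764 0.2811575 ] [-2.47862293  5.61701976 -6.71543817] 0.023166570423911525
```

View pics/c4.png

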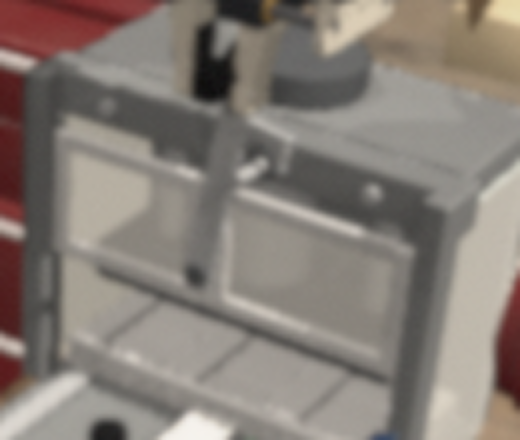

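The stud is now between the bar's edge (crop x≈240) and the lip (287), so I can lower it on to the stud.

>>> step_arm(steps=[[[0, 0, 0.03, 0, 0, 0], [0, 0, 0.06, 0, 0, 0], [0, 0, 0.09, 0, 0, 0], [0, 0, 0.12, 0, 0, 0], [0, 0, 0.15, 0, 0, 0], [0, 0, 0.15, 0, 0, 0]]])

```text
clock: 11.35
tool_pos: [0.5497, 0.1984, 0.2659]
orientation: [179.9, 0.0, -92.8]
force: [-3.2, 5.2, -7.7]
opening: 0.0232
gripper_force: 30.0
```

>>> step_arm(steps=[[[0, 0, 0.02, 0, 0, 0], [0, 0, 0.04, 0, 0, 0], [0, 0, 0.04, 0, 0, 0]]])

```text
clock: 11.65
tool_pos: [0.5501, 0.1984, 0.2634]
orientation: [-180.0, 0.0, -92.8]
force: [-4.5, 5.1, -1.7]
opening: 0.0232
gripper_force: 30.0
```

>>> step_arm(steps=[[[0, 0, 0.01, 0, 0, 0], [0, 0, 0.02, 0, 0, 0], [0, 0, 0.02, 0, 0, 0]]])

```text
clock: 11.95
tool_pos: [0.5503, 0.1984, 0.2631]
orientation: [-179.9, 0.1, -92.8]
force: [-8.0, 4.4, 6.8]
opening: 0.0231
gripper_force: 30.0
```

>>> step_arm(steps=[[[0, 0, -0.02, 0, 0, 0], [0, 0.03, -0.02, 0, 0, 0], [0, 0.03, -0.02, 0, 0, 0]]])

```text
clock: 12.25
tool_pos: [0.5475, 0.1985, 0.2635]
orientation: [-179.9, 0.1, -92.8]
force: [-1.3, 4.4, -1.1]
opening: 0.0231
gripper_force: 30.0
```

>>> step_arm(steps=[[[0, 0, 0, 0, 0, 0], [0, 0, 0, 0, 0, 0], [0, 0, 0, 0, 0, 0], [0, 0, 0, 0, 0, 0], [0, 0, 0, 0, 0, 0]]], jaw=120)

```text
clock: 12.75
tool_pos: [0.5469, 0.1979, 0.2628]
orientation: [-180.0, -0.0, -92.8]
force: [0.5, 0.0, -1.2]
opening: 0.0466
gripper_force: 0.0
```

>>> step_arm(steps=[[[0, 0, -0.1, 0, 0, 0], [0, 0, -0.25, 0, 0, 0], [0, 0, -0.4, 0, 0, 0], [0, 0, -0.6, 0, 0, 0], [0, 0, -0.7, 0, 0, 0], [0, 0, -0.7, 0, 0, 0]]])

```text
clock: 13.35
tool_pos: [0.5474, 0.1984, 0.3346]
orientation: [-179.8, 0.1, -92.8]
force: [0.5, -0.8, 0.0]
opening: 0.0464
gripper_force: 0.0
```

Run:
```python
from h import *
shot("side","s5"); print(get_obs()["tool_pos"],get_obs()["force"],get_obs()["opening"])
a=cv2.imread("pics/s5.png")[120:260,310:440]
cv2.imwrite("pics/c5.png",cv2.resize(a,None,fx=4,fy=4,interpolation=cv2.INTER_CUBIC))
```

```text
[0.54689699 0.19833589 0.33317863] [-0.08694273  0.47661802 -0.89317526] 0.04660398679653274
```

View pics/c5.png

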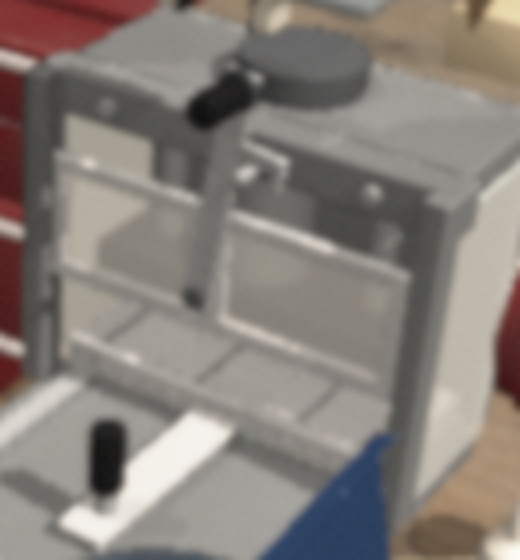

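The guard hangs on the stud: the bar leans past it at crop (255,170) and the guard is up. Next, the knob.

Run:
```python
import json;json.dump(dict(p=[.5466,.1977,.3331],y=-92.81),open("cmd.json","w"))
from plan import *
k=[.535,.111]
plan([([*k,.30],-92.8),([*k,.10],-92.8),([*k,.045],-92.8)])
q=np.array([*k,.045])-ex*.2; print(q)
```

```text
0.872 0.073 0.331 w -0.0
-0.0 0.0 1.0 w -0.0
-0.0 0.0 1.0 w -0.0
-0.0 0.0 0.55 w -0.0
end [0.535 0.111 0.045] -92.81
[ 0.5253  -0.08876  0.045  ]
```

>>> step_arm(steps=[[[0.2, 0.02, 0, 0, 0, 0], [0.5, 0.04, 0.05, 0, 0, 0], [0.75, 0.06, 0.2, 0, 0, 0], [0.872, 0.073, 0.331, 0, 0, 0]]], jaw=60)

```text
clock: 13.8
tool_pos: [0.5342, 0.1091, 0.2984]
orientation: [179.9, -0.0, -92.9]
force: [0.3, -0.4, -0.3]
opening: 0.0662
gripper_force: 0.0
```

>>> step_arm(steps=[[[0, 0, 0.3, 0, 0, 0], [0, 0, 0.6, 0, 0, 0], [0, 0, 0.9, 0, 0, 0], [0, 0, 1, 0, 0, 0]]])

```text
clock: 14.2
tool_pos: [0.5327, 0.1098, 0.1958]
orientation: [179.7, -0.1, -92.9]
force: [-0.7, -0.4, -0.5]
opening: 0.0668
gripper_force: 0.0
```

>>> step_arm(steps=[[[0, 0, 0.2, 0, 0, 0], [0, 0, 0.4, 0, 0, 0], [0, 0, 0.6, 0, 0, 0], [0, 0, 0.8, 0, 0, 0], [0, 0, 1, 0, 0, 0]]])

```text
clock: 14.7
tool_pos: [0.5353, 0.1111, 0.0993]
orientation: [-180.0, -0.0, -92.8]
force: [0.1, -0.7, -0.2]
opening: 0.0667
gripper_force: 0.0
```

>>> step_arm(steps=[[[0, 0, 0.15, 0, 0, 0], [0, 0, 0.3, 0, 0, 0], [0, 0, 0.45, 0, 0, 0], [0, 0, 0.55, 0, 0, 0], [0, 0, 0.55, 0, 0, 0]]])

```text
clock: 15.2
tool_pos: [0.5345, 0.1108, 0.0436]
orientation: [179.9, -0.1, -92.8]
force: [-0.3, 0.6, 0.4]
opening: 0.067
gripper_force: 0.0
```

>>> step_arm(steps=[[[0, 0, 0, 0, 0, 0], [0, 0, 0, 0, 0, 0], [0, 0, 0, 0, 0, 0], [0, 0, 0, 0, 0, 0], [0, 0, 0, 0, 0, 0], [0, 0, 0, 0, 0, 0], [0, 0, 0, 0, 0, 0]]], jaw=255)

```text
clock: 15.9
tool_pos: [0.5337, 0.111, 0.0446]
orientation: [179.9, -0.0, -92.8]
force: [-5.8, 1.8, 5.0]
opening: 0.0253
gripper_force: 30.0
```

>>> step_arm(steps=[[[0.05, 0, 0, 0, 0, 0], [0.15, 0, 0, 0, 0, 0], [0.28, 0, 0, 0, 0, 0], [0.42, 0, 0, 0, 0, 0], [0.56, 0, 0, 0, 0, 0], [0.7, 0, 0, 0, 0, 0], [0.85, 0, 0, 0, 0, 0], [1, 0, 0, 0, 0, 0]]])

```text
clock: 16.7
tool_pos: [0.5299, 0.0107, 0.0446]
orientation: [180.0, 0.0, -92.8]
force: [-2.8, 3.0, 2.8]
opening: 0.0253
gripper_force: 30.0
```

>>> step_arm(steps=[[[0.15, 0, 0, 0, 0, 0], [0.3, 0, 0, 0, 0, 0], [0.45, 0, 0, 0, 0, 0], [0.6, 0, 0, 0, 0, 0], [0.75, 0, 0, 0, 0, 0], [0.87, 0, 0, 0, 0, 0], [0.95, 0, 0, 0, 0, 0], [0.98, 0, 0, 0, 0, 0], [0.98, 0, 0, 0, 0, 0]]])

```text
clock: 17.6
tool_pos: [0.5261, -0.087, 0.0446]
orientation: [-180.0, -0.0, -92.8]
force: [3.4, -1.1, -1.1]
opening: 0.0255
gripper_force: 30.0
```

>>> step_arm(steps=[[[0.01, 0, 0, 0, 0, 0], [0.02, 0, 0, 0, 0, 0], [0.03, 0, 0, 0, 0, 0], [0.03, 0, 0, 0, 0, 0]]])

```text
clock: 18.0
tool_pos: [0.526, -0.0884, 0.0446]
orientation: [-179.9, 0.1, -92.8]
force: [4.5, 5.3, -2.1]
opening: 0.0251
gripper_force: 30.0
```

>>> step_arm(steps=[[[-0.01, 0, 0, 0, 0, 0], [-0.01, 0, 0, 0, 0, 0], [-0.01, 0, 0, 0, 0, 0], [-0.01, 0, 0, 0, 0, 0], [-0.01, 0, 0, 0, 0, 0], [-0.01, 0, 0, 0, 0, 0]]], jaw=50)

```text
clock: 18.6
tool_pos: [0.5252, -0.0885, 0.0446]
orientation: [180.0, -0.0, -92.8]
force: [0.3, -0.1, 0.0]
opening: 0.067
gripper_force: 0.0
```

>>> step_arm(steps=[[[0, 0, -0.1, 0, 0, 0], [0, 0, -0.3, 0, 0, 0], [0, 0, -0.5, 0, 0, 0], [0, 0, -0.75, 0, 0, 0], [0, 0, -1, 0, 0, 0]]], jaw=0)

```text
clock: 19.1
tool_pos: [0.5252, -0.0885, 0.1463]
orientation: [-180.0, -0.0, -92.8]
force: [-0.0, -0.7, -0.4]
opening: 0.0876
gripper_force: 0.0
```

>>> step_arm(steps=[[[0, 0, -0.3, 0, 0, 0], [0, 0, -0.6, 0, 0, 0], [0, 0, -0.9, 0, 0, 0], [0, 0, -0.9, 0, 0, 0], [0, 0, -0.9, 0, 0, 0]]])

```text
clock: 19.6
tool_pos: [0.5256, -0.0882, 0.2358]
orientation: [-179.9, 0.0, -92.8]
force: [0.0, -0.0, -0.6]
opening: 0.0878
gripper_force: 0.0
```

```bash
cat > meas.py <<'E'
from h import *
from plan import pr,ex,ey,O
import sys
def blocks(n,W):
    m=(np.abs(W[...,2]-.117)<.005)&(W[...,0]>.38)&(W[...,0]<.72)&(W[...,1]<-.1)&(W[...,1]>-.5)
    k,l=cv2.connectedComponents(m.astype(np.uint8))
    for i in range(1,k):
        P=W[l==i]
        if len(P)>40:
            r=cv2.minAreaRect(P[:,:2].astype(np.float32)*1000);print(n,"blk",len(P),P.mean(0).round(4),np.round(r[0],1),np.round(r[1],1),round(r[2],1))
tag=sys.argv[1]
for n in ("side","top"):
    p,W=shot(n,n+tag); blocks(n,W)
    Q=(W-O)@np.c_[ex,ey,[0,0,1]]
    # pocket floors: z~.056 ; rim ~.066
    m=(np.abs(Q[...,2]-.056)<.004)&(np.abs(Q[...,0]+.133)<.06)&(np.abs(Q[...,1])<.14)
    for y in (.085,0,-.085):
        k=m&(np.abs(Q[...,1]-y)<.04)
        if k.sum()>50: print(n,"pocket",y,k.sum(),np.percentile(Q[k],[2,98],axis=0).round(3).tolist())
    if n=="side" :
        a=p[180:420,180:460,::-1]; cv2.imwrite(f"pics/c{tag}.png",cv2.resize(a,None,fx=2.5,fy=2.5,interpolation=cv2.INTER_CUBIC))
E
python3 meas.py 6
```

```text
side blk 283 [ 0.5922 -0.1799  0.1169] [ 591.2 -178.8] [50.9 32.5] 24.4
side blk 297 [ 0.6165 -0.2294  0.1169] [ 615.5 -228.4] [50.3 30.4] 26.0
side blk 46 [ 0.6678 -0.179   0.1171] [ 669.6 -177.7] [30.6  9.2] 6.7
side blk 373 [ 0.5975 -0.3427  0.1159] [ 596.3 -341.7] [52.7 32.4] 10.8
side blk 411 [ 0.6067 -0.3968  0.1166] [ 605.7 -395.6] [51.  30.6] 9.4
side pocket 0.085 355 [[-0.186, 0.057, 0.052], [-0.081, 0.114, 0.059]]
side pocket 0 461 [[-0.186, -0.03, 0.052], [-0.081, 0.029, 0.059]]
side pocket -0.085 483 [[-0.186, -0.108, 0.053], [-0.08, -0.056, 0.059]]
top blk 155 [ 0.5863 -0.1793  0.1173] [ 586.1 -179.4] [52.5 30.6] 28.4
top blk 167 [ 0.61   -0.2283  0.1167] [ 610.8 -227.8] [53.9 34.2] 30.8
top blk 172 [ 0.5922 -0.3413  0.1174] [ 593.5 -341.7] [54.5 31.1] 9.1
top blk 182 [ 0.6012 -0.3943  0.1173] [ 602. -393.] [52.1 34.5] 9.7
top pocket 0.085 392 [[-0.171, 0.057, 0.053], [-0.084, 0.11, 0.06]]
top pocket 0 438 [[-0.188, -0.028, 0.052], [-0.083, 0.025, 0.06]]
top pocket -0.085 355 [[-0.185, -0.113, 0.052], [-0.081, -0.057, 0.06]]
```

View pics/c6.png

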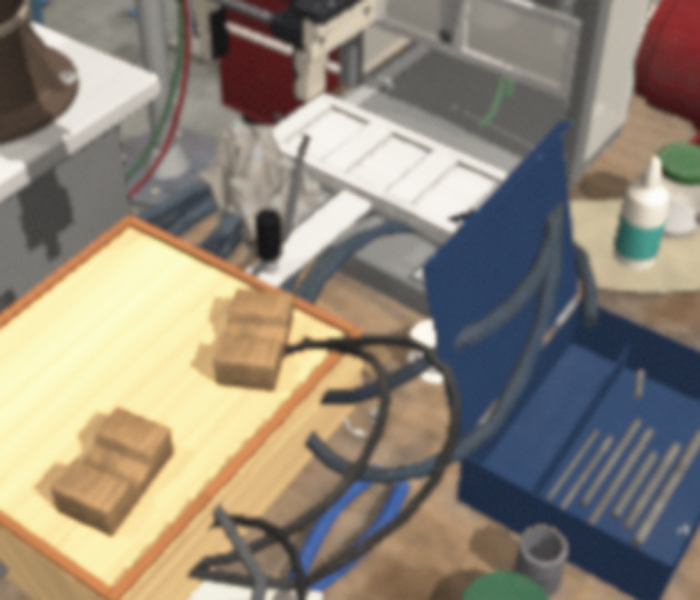

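The tray is out and its pockets match the model, with two blocks on the stand. A dark cable runs near block A at crop (290,345), so I'll check it and refine the pocket x.

Run:
```python
from h import *
from plan import *
for n in ("side","top"):
    W=cloud(n,np.load(f"pics/{n}6.npy")); g=cv2.imread(f"pics/{n}6.png").max(2)
    m=(g<90)&(W[...,2]>.095)&(W[...,2]<.3)&(W[...,0]>.5)&(W[...,0]<.72)&(W[...,1]<-.11)&(W[...,1]>-.3)
    P=W[m]; print(n,len(P)); 
    if len(P): print(P[np.argsort(P[:,0])][::max(1,len(P)//10)].round(3).tolist())
    Q=(W-O)@np.c_[ex,ey,[0,0,1]]
    for y in (.085,0,-.085):
        k=(np.abs(Q[...,1]-y)<.02)&(Q[...,2]<.09)&(Q[...,2]>.03)
        P=Q[k]; b=np.arange(-.2,-.06,.004); print(n,y,[(round(a*1000),round(np.median(P[np.abs(P[:,0]-a)<.002,2])*1000)) for a in b if (np.abs(P[:,0]-a)<.002).sum()>2])
    P=W[(np.abs(W[...,2]-.093)<.004)&(W[...,0]>.36)&(W[...,0]<.75)&(W[...,1]<-.1)&(W[...,1]>-.55)]
    r=cv2.minAreaRect(P[:,:2].astype(np.float32)*1000);print("rim",r)
print("A",end=" ")
json.dump(dict(p=[.5255,-.0882,.235],y=-92.8),open("cmd.json","w"))
plan([([.5914,-.1842,.20],-64),([.5914,-.1842,.10],-64),([.5914,-.1842,.062],-64)])
```

```text
side 214
[[0.628, -0.194, 0.097], [0.649, -0.186, 0.106], [0.666, -0.182, 0.113], [0.675, -0.171, 0.103], [0.684, -0.177, 0.126], [0.692, -0.174, 0.117], [0.701, -0.179, 0.121], [0.707, -0.171, 0.138], [0.711, -0.195, 0.106], [0.716, -0.188, 0.127], [0.719, -0.173, 0.141]]
side 0.085 [(-200, 68), (-196, 70), (-192, 71), (-188, 66), (-184, 62), (-180, 66), (-176, 65), (-172, 72), (-164, 56), (-160, 56), (-156, 56), (-152, 56), (-148, 56), (-144, 56), (-140, 55), (-136, 55), (-132, 55), (-128, 54), (-124, 55), (-120, 55), (-116, 55), (-112, 55), (-108, 54), (-104, 55), (-100, 56), (-96, 54), (-92, 55), (-88, 55), (-84, 60), (-80, 62), (-76, 65), (-72, 65)]
side 0 [(-200, 50), (-196, 50), (-192, 50), (-188, 52), (-184, 59), (-180, 65), (-176, 66), (-164, 55), (-160, 55), (-156, 55), (-152, 56), (-148, 54), (-144, 54), (-140, 55), (-136, 55), (-132, 56), (-128, 55), (-124, 55), (-120, 55), (-116, 55), (-112, 55), (-108, 55), (-104, 55), (-100, 56), (-96, 56), (-92, 54), (-88, 55), (-84, 59), (-80, 63), (-76, 64), (-72, 64)]
side -0.085 [(-200, 35), (-196, 35), (-192, 36), (-188, 37), (-1
[... 1422 characters left out ...]
 57), (-88, 57), (-84, 60), (-80, 65), (-76, 67), (-72, 66)]
top -0.085 [(-200, 38), (-196, 36), (-192, 36), (-188, 37), (-184, 55), (-180, 65), (-176, 67), (-172, 62), (-168, 59), (-164, 58), (-160, 55), (-156, 58), (-152, 56), (-148, 57), (-144, 57), (-140, 56), (-136, 57), (-132, 56), (-128, 57), (-124, 55), (-120, 57), (-116, 57), (-112, 58), (-108, 57), (-104, 56), (-100, 57), (-96, 57), (-92, 55), (-88, 56), (-84, 57), (-80, 63), (-76, 66), (-72, 64)]
rim ((568.510009765625, -273.94390869140625), (348.5918884277344, 348.1708984375), 1.0217664241790771)
A 0.463 -0.353 0.175 w -0.503
0.537 -0.226 0.175 w -0.502
-0.0 0.0 1.0 w -0.0
-0.0 0.0 0.38 w -0.0
end [ 0.5914 -0.1842  0.062 ] -64.01
```

>>> step_arm(steps=[[[0.12, -0.09, 0.04, 0, 0, -0.13], [0.24, -0.18, 0.09, 0, 0, -0.25], [0.35, -0.27, 0.13, 0, 0, -0.38], [0.463, -0.353, 0.175, 0, 0, -0.503]]], jaw=52)

```text
clock: 20.1
tool_pos: [0.558, -0.1368, 0.2157]
orientation: [179.9, 0.0, -78.2]
force: [0.3, -0.5, 0.3]
opening: 0.0702
gripper_force: 0.0
```

>>> step_arm(steps=[[[0.13, -0.06, 0.04, 0, 0, -0.13], [0.27, -0.11, 0.09, 0, 0, -0.25], [0.4, -0.17, 0.13, 0, 0, -0.38], [0.537, -0.226, 0.175, 0, 0, -0.502], [0.537, -0.226, 0.175, 0, 0, -0.502]]])

```text
clock: 20.6
tool_pos: [0.5908, -0.1853, 0.197]
orientation: [179.8, 0.1, -64.0]
force: [-0.7, -0.6, -0.6]
opening: 0.0696
gripper_force: 0.0
```

>>> step_arm(steps=[[[0, 0, 0.2, 0, 0, 0], [0, 0, 0.4, 0, 0, 0], [0, 0, 0.6, 0, 0, 0], [0, 0, 0.8, 0, 0, 0], [0, 0, 0.95, 0, 0, 0], [0, 0, 1, 0, 0, 0]]])

```text
clock: 21.2
tool_pos: [0.5894, -0.1839, 0.0972]
orientation: [179.8, 0.1, -64.1]
force: [0.1, -0.3, 0.1]
opening: 0.0694
gripper_force: 0.0
```

>>> step_arm(steps=[[[0, 0, 0.1, 0, 0, 0], [0, 0, 0.2, 0, 0, 0], [0, 0, 0.3, 0, 0, 0], [0, 0, 0.38, 0, 0, 0], [0, 0, 0.38, 0, 0, 0], [0, 0, 0.38, 0, 0, 0]]])

```text
clock: 21.8
tool_pos: [0.5913, -0.1845, 0.0615]
orientation: [180.0, -0.0, -64.0]
force: [0.4, -0.5, 0.3]
opening: 0.0698
gripper_force: 0.0
```

>>> step_arm(steps=[[[0, 0, 0, 0, 0, 0], [0, 0, 0, 0, 0, 0], [0, 0, 0, 0, 0, 0], [0, 0, 0, 0, 0, 0], [0, 0, 0, 0, 0, 0], [0, 0, 0, 0, 0, 0]]], jaw=255)

```text
clock: 22.4
tool_pos: [0.5916, -0.1844, 0.062]
orientation: [-180.0, -0.0, -64.0]
force: [-0.9, 1.1, 3.2]
opening: 0.0495
gripper_force: 30.0
```

>>> step_arm(steps=[[[0, 0, -0.04, 0, 0, 0], [0, 0, -0.1, 0, 0, 0], [0, 0, -0.2, 0, 0, 0], [0, 0, -0.35, 0, 0, 0], [0, 0, -0.5, 0, 0, 0], [0, 0, -0.7, 0, 0, 0], [0, 0, -0.85, 0, 0, 0], [0, 0, -0.95, 0, 0, 0], [0, 0, -1, 0, 0, 0], [0, 0, -1, 0, 0, 0]]])

```text
clock: 23.4
tool_pos: [0.5915, -0.1844, 0.1622]
orientation: [-180.0, -0.0, -64.0]
force: [-0.3, 0.2, -1.0]
opening: 0.0498
gripper_force: 30.0
```

Run:
```python
import json;json.dump(dict(p=[.5914,-.1842,.162],y=-64.01),open("cmd.json","w"))
from plan import *
t=pr(-.107,-.086,0)[:2];print(t)
plan([([*t,.162],-92.6),([*t,.062],-92.6),([*t,.036],-92.6)])
```

```text
[0.6208292 0.1260338]
-0.887 -0.541 -0.0 w 0.333
-0.964 -0.387 -0.0 w 0.332
-0.507 -0.111 -0.0 w 0.166
-0.515 -0.069 -0.0 w 0.167
0.0 -0.0 1.0 w -0.0
0.0 -0.0 0.26 w -0.0
end [0.6208 0.126  0.036 ] -92.6
```

>>> step_arm(steps=[[[-0.18, -0.11, 0, 0, 0, 0.07], [-0.36, -0.22, 0, 0, 0, 0.13], [-0.53, -0.32, 0, 0, 0, 0.2], [-0.71, -0.43, 0, 0, 0, 0.27], [-0.887, -0.541, 0, 0, 0, 0.333]]])

```text
clock: 23.9
tool_pos: [0.6005, -0.0802, 0.1605]
orientation: [179.9, 0.0, -73.7]
force: [0.3, -0.7, -0.8]
opening: 0.0498
gripper_force: 30.0
```

>>> step_arm(steps=[[[-0.19, -0.08, 0, 0, 0, 0.07], [-0.38, -0.15, 0, 0, 0, 0.13], [-0.58, -0.23, 0, 0, 0, 0.2], [-0.77, -0.31, 0, 0, 0, 0.27], [-0.964, -0.387, 0, 0, 0, 0.332]]])

```text
clock: 24.4
tool_pos: [0.6104, 0.0232, 0.1605]
orientation: [179.9, -0.0, -83.2]
force: [0.5, 0.3, -0.7]
opening: 0.0496
gripper_force: 30.0
```

>>> step_arm(steps=[[[-0.17, -0.04, 0, 0, 0, 0.06], [-0.34, -0.07, 0, 0, 0, 0.11], [-0.507, -0.111, 0, 0, 0, 0.166]]])

```text
clock: 24.7
tool_pos: [0.6152, 0.0748, 0.1604]
orientation: [179.9, -0.0, -87.9]
force: [0.5, 0.2, -1.0]
opening: 0.0498
gripper_force: 30.0
```

>>> step_arm(steps=[[[-0.17, -0.02, 0, 0, 0, 0.06], [-0.34, -0.05, 0, 0, 0, 0.11], [-0.45, -0.06, 0, 0, 0, 0.15], [-0.515, -0.069, 0, 0, 0, 0.167], [-0.515, -0.069, 0, 0, 0, 0.167]]])

```text
clock: 25.2
tool_pos: [0.6204, 0.1264, 0.1607]
orientation: [179.9, -0.0, -92.6]
force: [0.5, 0.1, -1.2]
opening: 0.0498
gripper_force: 30.0
```

>>> step_arm(steps=[[[0, 0, 0.15, 0, 0, 0], [0, 0, 0.35, 0, 0, 0], [0, 0, 0.55, 0, 0, 0], [0, 0, 0.75, 0, 0, 0], [0, 0, 0.9, 0, 0, 0], [0, 0, 1, 0, 0, 0], [0, 0, 1, 0, 0, 0]]])

```text
clock: 25.9
tool_pos: [0.6197, 0.1249, 0.06]
orientation: [179.9, -0.1, -92.6]
force: [-1.3, -0.4, -0.2]
opening: 0.0498
gripper_force: 30.0
```

>>> step_arm(steps=[[[0, 0, 0.06, 0, 0, 0], [0, 0, 0.12, 0, 0, 0], [0, 0, 0.18, 0, 0, 0], [0, 0, 0.23, 0, 0, 0], [0, 0, 0.26, 0, 0, 0], [0, 0, 0.26, 0, 0, 0]]])

```text
clock: 26.5
tool_pos: [0.6204, 0.1257, 0.035]
orientation: [180.0, -0.0, -92.6]
force: [-1.0, 0.2, -0.6]
opening: 0.0495
gripper_force: 30.0
```

It went into the pocket without touching the rim. Lower and release.

>>> step_arm(steps=[[[0, 0, 0.015, 0, 0, 0], [0, 0, 0.03, 0, 0, 0], [0, 0, 0.03, 0, 0, 0]]])

```text
clock: 26.8
tool_pos: [0.621, 0.126, 0.033]
orientation: [-180.0, 0.0, -92.6]
force: [0.6, -1.0, 2.5]
opening: 0.05
gripper_force: 30.0
```

>>> step_arm(steps=[[[0, 0, 0, 0, 0, 0], [0, 0, 0, 0, 0, 0], [0, 0, 0, 0, 0, 0], [0, 0, 0, 0, 0, 0]]], jaw=80)

```text
clock: 27.2
tool_pos: [0.6208, 0.1258, 0.0326]
orientation: [-180.0, 0.0, -92.6]
force: [0.3, -0.0, -0.3]
opening: 0.0597
gripper_force: 0.0
```

>>> step_arm(steps=[[[0, 0, -0.1, 0, 0, 0], [0, 0, -0.25, 0, 0, 0], [0, 0, -0.45, 0, 0, 0], [0, 0, -0.7, 0, 0, 0], [0, 0, -1, 0, 0, 0]]])

```text
clock: 27.7
tool_pos: [0.6203, 0.1256, 0.1336]
orientation: [179.9, -0.0, -92.6]
force: [0.4, 0.7, 0.4]
opening: 0.0601
gripper_force: 0.0
```

```bash
python3 meas.py 7
python3 - <<'E'
from h import *
from plan import *
for n in ("side","top"):
    W=cloud(n,np.load(f"pics/{n}7.npy")); Q=(W-O)@np.c_[ex,ey,[0,0,1]]
    m=(np.abs(Q[...,2]-.088)<.005)&(np.abs(Q[...,0]+.13)<.07)&(np.abs(Q[...,1])<.14)
    k,l=cv2.connectedComponents(m.astype(np.uint8))
    for i in range(1,k):
        if (l==i).sum()>30: print(n,Q[l==i].mean(0).round(4),cv2.minAreaRect(Q[l==i][:,:2].astype(np.float32)*1000))
json.dump(dict(p=[.6208,.126,.133],y=-92.6),open("cmd.json","w"))
plan([([.62,.10,.20],-92.6),([.5958,-.3473,.20],-80.4),([.5958,-.3473,.1],-80.4),([.5958,-.3473,.062],-80.4)])
E
```

```text
side blk 75 [ 0.6759 -0.1782  0.1169] [ 678.5 -177.9] [14.  56.6] 90.0
side blk 371 [ 0.5976 -0.3427  0.1159] [ 596.5 -341.6] [51.6 33.1] 6.3
side blk 413 [ 0.6069 -0.3967  0.1165] [ 605.9 -395.8] [51.4 30.5] 10.0
side pocket 0.085 360 [[-0.186, 0.057, 0.052], [-0.081, 0.113, 0.06]]
side pocket 0 467 [[-0.187, -0.03, 0.052], [-0.081, 0.03, 0.06]]
side pocket -0.085 60 [[-0.187, -0.114, 0.052], [-0.166, -0.048, 0.06]]
top blk 171 [ 0.592  -0.3409  0.1176] [ 594.1 -341.9] [52.4 33.1] 11.0
top blk 185 [ 0.6011 -0.3939  0.117 ] [ 600.6 -392. ] [53.1 35.6] 7.9
top pocket 0.085 405 [[-0.172, 0.057, 0.053], [-0.083, 0.11, 0.06]]
top pocket 0 424 [[-0.189, -0.028, 0.052], [-0.082, 0.024, 0.06]]
side [-0.1034 -0.0894  0.0868] ((-102.13955688476562, -89.28496551513672), (35.30455017089844, 50.6336669921875), 0.648976743221283)
side [-0.1592 -0.0897  0.0866] ((-157.7179718017578, -88.62686920166016), (33.015472412109375, 50.58290481567383), 2.935116767883301)
top [-0.1032 -0.0837  0.088 ] ((-101.3666000366211, -82.97102355957031), (53.73886489868164, 38.1077880859375), 83.90836334228516)
top [-0.1576 -0.0836  0.0877] ((-157.63284301757812, -84.58207702636719), (31.78226089477539, 51.96580123901367), 2.5554699897766113)
0.26 -0.004 -0.67 w -0.0
0.896 0.008 0.0 w -0.085
0.895 0.046 0.0 w -0.085
0.892 0.084 0.0 w -0.085
0.887 0.121 0.0 w -0.085
0.882 0.159 0.0 w -0.086
-0.0 0.0 1.0 w 0.0
-0.0 0.0 0.38 w 0.0
end [ 0.5958 -0.3473  0.062 ] -80.4
```

Block A lies flat and square in pocket 3, its top at 0.088. Now block B, which hasn't moved.

>>> step_arm(steps=[[[0.06, 0, -0.2, 0, 0, 0], [0.15, 0, -0.45, 0, 0, 0], [0.26, -0.004, -0.67, 0, 0, 0]]], jaw=52)

```text
clock: 28.1
tool_pos: [0.6199, 0.0998, 0.201]
orientation: [-180.0, 0.0, -92.6]
force: [0.4, 0.7, 0.5]
opening: 0.0695
gripper_force: 0.0
```

>>> step_arm(steps=[[[0.25, 0, 0, 0, 0, -0.02], [0.55, 0, 0, 0, 0, -0.05], [0.896, 0.008, 0, 0, 0, -0.085]]])

```text
clock: 28.4
tool_pos: [0.615, 0.0099, 0.2001]
orientation: [-180.0, 0.0, -90.1]
force: [0.0, -0.4, 1.1]
opening: 0.0701
gripper_force: 0.0
```

>>> step_arm(steps=[[[0.3, 0.015, 0, 0, 0, -0.03], [0.6, 0.03, 0, 0, 0, -0.06], [0.895, 0.046, 0, 0, 0, -0.085]]])

```text
clock: 28.7
tool_pos: [0.6099, -0.0803, 0.2]
orientation: [-180.0, 0.0, -87.7]
force: [0.1, 1.2, -0.5]
opening: 0.07
gripper_force: 0.0
```

>>> step_arm(steps=[[[0.3, 0.03, 0, 0, 0, -0.03], [0.6, 0.06, 0, 0, 0, -0.06], [0.892, 0.084, 0, 0, 0, -0.085]]])

```text
clock: 29.0
tool_pos: [0.605, -0.1698, 0.2]
orientation: [-180.0, -0.0, -85.3]
force: [0.5, 0.3, -0.9]
opening: 0.0695
gripper_force: 0.0
```

>>> step_arm(steps=[[[0.3, 0.04, 0, 0, 0, -0.03], [0.6, 0.08, 0, 0, 0, -0.06], [0.887, 0.121, 0, 0, 0, -0.085]]])

```text
clock: 29.3
tool_pos: [0.6003, -0.2592, 0.1999]
orientation: [-180.0, -0.0, -82.8]
force: [0.3, 0.9, -0.2]
opening: 0.0696
gripper_force: 0.0
```

>>> step_arm(steps=[[[0.3, 0.055, 0, 0, 0, -0.03], [0.6, 0.11, 0, 0, 0, -0.06], [0.8, 0.145, 0, 0, 0, -0.08], [0.882, 0.159, 0, 0, 0, -0.086], [0.882, 0.159, 0, 0, 0, -0.086]]])

```text
clock: 29.8
tool_pos: [0.5953, -0.3483, 0.1994]
orientation: [180.0, 0.0, -80.5]
force: [-0.5, 0.6, 0.9]
opening: 0.0698
gripper_force: 0.0
```

```bash
python3 meas.py 8 | grep blk
```

```text
side blk 75 [ 0.6775 -0.178   0.1168] [ 680.  -177.8] [54.7 15.1] 0.3
side blk 372 [ 0.5973 -0.3426  0.1159] [ 596.6 -342.1] [51.5 32. ] 9.8
side blk 409 [ 0.607  -0.3967  0.1166] [ 606.  -395.6] [51.6 30.6] 9.2
top blk 171 [ 0.5918 -0.3414  0.1172] [ 594.6 -341.1] [54.1 31.2] 8.8
top blk 177 [ 0.6001 -0.394   0.1176] [ 600.4 -393.3] [55.4 33. ] 8.4
```

Block B is still in place. Grasp and lift it.

>>> step_arm(steps=[[[0, 0, 0.2, 0, 0, 0], [0, 0, 0.4, 0, 0, 0], [0, 0, 0.6, 0, 0, 0], [0, 0, 0.8, 0, 0, 0], [0, 0, 0.95, 0, 0, 0], [0, 0, 1, 0, 0, 0]]])

```text
clock: 30.5
tool_pos: [0.5951, -0.3461, 0.0979]
orientation: [179.9, 0.1, -80.4]
force: [-0.2, 1.1, 0.9]
opening: 0.0697
gripper_force: 0.0
```

>>> step_arm(steps=[[[0, 0, 0.1, 0, 0, 0], [0, 0, 0.2, 0, 0, 0], [0, 0, 0.3, 0, 0, 0], [0, 0, 0.38, 0, 0, 0], [0, 0, 0.38, 0, 0, 0], [0, 0, 0.38, 0, 0, 0]]])

```text
clock: 31.1
tool_pos: [0.5958, -0.3476, 0.0615]
orientation: [180.0, -0.0, -80.4]
force: [0.5, 0.5, -0.2]
opening: 0.0701
gripper_force: 0.0
```

>>> step_arm(steps=[[[0, 0, 0, 0, 0, 0], [0, 0, 0, 0, 0, 0], [0, 0, 0, 0, 0, 0], [0, 0, 0, 0, 0, 0], [0, 0, 0, 0, 0, 0], [0, 0, 0, 0, 0, 0]]], jaw=255)

```text
clock: 31.7
tool_pos: [0.596, -0.3475, 0.062]
orientation: [-180.0, -0.0, -80.4]
force: [-0.6, 1.0, 2.9]
opening: 0.05
gripper_force: 30.0
```

>>> step_arm(steps=[[[0, 0, -0.04, 0, 0, 0], [0, 0, -0.1, 0, 0, 0], [0, 0, -0.2, 0, 0, 0], [0, 0, -0.35, 0, 0, 0], [0, 0, -0.5, 0, 0, 0], [0, 0, -0.7, 0, 0, 0], [0, 0, -0.85, 0, 0, 0], [0, 0, -0.95, 0, 0, 0], [0, 0, -1, 0, 0, 0], [0, 0, -1, 0, 0, 0]]])

```text
clock: 32.7
tool_pos: [0.596, -0.3475, 0.1623]
orientation: [-179.9, -0.0, -80.4]
force: [1.0, 0.3, -1.6]
opening: 0.0499
gripper_force: 30.0
```

Run:
```python
import json;json.dump(dict(p=[.5958,-.3473,.162],y=-80.4),open("cmd.json","w"))
from plan import *
t=pr(-.107,.084,0)[:2];print(t)
plan([([*t,.162],-92.6)])
```

```text
[0.4510332 0.1342788]
-0.998 0.125 0.0 w 0.085
-0.992 0.167 0.0 w 0.085
-0.984 0.209 0.0 w 0.085
-0.974 0.251 0.0 w 0.085
-0.962 0.292 0.0 w 0.086
end [0.451  0.1343 0.162 ] -92.6
```

>>> step_arm(steps=[[[-0.15, 0.02, 0, 0, 0, 0.01], [-0.35, 0.04, 0, 0, 0, 0.03], [-0.56, 0.07, 0, 0, 0, 0.05], [-0.78, 0.1, 0, 0, 0, 0.07], [-0.998, 0.125, 0, 0, 0, 0.085]]])

```text
clock: 33.2
tool_pos: [0.5655, -0.2496, 0.1604]
orientation: [179.9, 0.0, -82.9]
force: [-0.5, -0.6, -0.3]
opening: 0.05
gripper_force: 30.0
```

>>> step_arm(steps=[[[-0.25, 0.04, 0, 0, 0, 0.02], [-0.5, 0.085, 0, 0, 0, 0.04], [-0.75, 0.125, 0, 0, 0, 0.065], [-0.992, 0.167, 0, 0, 0, 0.085]]])

```text
clock: 33.6
tool_pos: [0.5365, -0.1533, 0.1606]
orientation: [179.9, 0.0, -85.3]
force: [0.1, 0.6, -0.5]
opening: 0.0497
gripper_force: 30.0
```

>>> step_arm(steps=[[[-0.25, 0.05, 0, 0, 0, 0.02], [-0.5, 0.105, 0, 0, 0, 0.04], [-0.75, 0.16, 0, 0, 0, 0.065], [-0.984, 0.209, 0, 0, 0, 0.085]]])

```text
clock: 34.0
tool_pos: [0.5074, -0.0571, 0.1607]
orientation: [179.9, 0.0, -87.7]
force: [1.0, 0.3, -1.1]
opening: 0.0499
gripper_force: 30.0
```

>>> step_arm(steps=[[[-0.25, 0.06, 0, 0, 0, 0.02], [-0.5, 0.125, 0, 0, 0, 0.04], [-0.75, 0.19, 0, 0, 0, 0.065], [-0.974, 0.251, 0, 0, 0, 0.085]]])

```text
clock: 34.4
tool_pos: [0.4784, 0.039, 0.1608]
orientation: [179.9, -0.0, -90.2]
force: [0.0, 0.5, -1.3]
opening: 0.0499
gripper_force: 30.0
```

>>> step_arm(steps=[[[-0.25, 0.075, 0, 0, 0, 0.02], [-0.5, 0.15, 0, 0, 0, 0.04], [-0.75, 0.225, 0, 0, 0, 0.065], [-0.9, 0.27, 0, 0, 0, 0.08], [-0.962, 0.292, 0, 0, 0, 0.086], [-0.962, 0.292, 0, 0, 0, 0.086]]])

```text
clock: 35.0
tool_pos: [0.4501, 0.1345, 0.1611]
orientation: [180.0, -0.0, -92.5]
force: [0.1, 0.4, -1.5]
opening: 0.0498
gripper_force: 30.0
```

>>> step_arm(steps=[[[0, 0, 0.15, 0, 0, 0], [0, 0, 0.35, 0, 0, 0], [0, 0, 0.55, 0, 0, 0], [0, 0, 0.75, 0, 0, 0], [0, 0, 0.9, 0, 0, 0], [0, 0, 1, 0, 0, 0], [0, 0, 1, 0, 0, 0]]])

```text
clock: 35.7
tool_pos: [0.4502, 0.1329, 0.0603]
orientation: [179.9, -0.1, -92.7]
force: [0.0, 0.6, -0.3]
opening: 0.0498
gripper_force: 30.0
```

>>> step_arm(steps=[[[0, 0, 0.06, 0, 0, 0], [0, 0, 0.12, 0, 0, 0], [0, 0, 0.18, 0, 0, 0], [0, 0, 0.23, 0, 0, 0], [0, 0, 0.26, 0, 0, 0], [0, 0, 0.26, 0, 0, 0]]])

```text
clock: 36.3
tool_pos: [0.4507, 0.134, 0.0351]
orientation: [180.0, -0.0, -92.6]
force: [0.0, 0.6, -0.3]
opening: 0.0499
gripper_force: 30.0
```

>>> step_arm(steps=[[[0, 0, 0.015, 0, 0, 0], [0, 0, 0.03, 0, 0, 0], [0, 0, 0.03, 0, 0, 0]]])

```text
clock: 36.6
tool_pos: [0.4512, 0.1344, 0.0329]
orientation: [-180.0, 0.0, -92.6]
force: [-1.5, 0.6, 2.2]
opening: 0.0498
gripper_force: 30.0
```

>>> step_arm(steps=[[[0, 0, 0, 0, 0, 0], [0, 0, 0, 0, 0, 0], [0, 0, 0, 0, 0, 0], [0, 0, 0, 0, 0, 0]]], jaw=80)

```text
clock: 37.0
tool_pos: [0.451, 0.1341, 0.0325]
orientation: [-180.0, 0.0, -92.6]
force: [-0.1, 1.6, -0.2]
opening: 0.0599
gripper_force: 0.0
```

>>> step_arm(steps=[[[0, 0, -0.1, 0, 0, 0], [0, 0, -0.25, 0, 0, 0], [0, 0, -0.45, 0, 0, 0], [0, 0, -0.7, 0, 0, 0], [0, 0, -1, 0, 0, 0]]])

```text
clock: 37.5
tool_pos: [0.4504, 0.1337, 0.1337]
orientation: [180.0, -0.0, -92.6]
force: [0.5, -0.1, -0.2]
opening: 0.06
gripper_force: 0.0
```

```bash
python3 meas.py 9
python3 - <<'E'
from h import *
from plan import *
for n in ("side","top"):
    W=cloud(n,np.load(f"pics/{n}9.npy")); Q=(W-O)@np.c_[ex,ey,[0,0,1]]
    m=(np.abs(Q[...,2]-.088)<.005)&(np.abs(Q[...,0]+.13)<.07)&(np.abs(Q[...,1])<.14)
    k,l=cv2.connectedComponents(m.astype(np.uint8))
    for i in range(1,k):
        if (l==i).sum()>30: print(n,Q[l==i].mean(0).round(4),cv2.minAreaRect(Q[l==i][:,:2].astype(np.float32)*1000))
json.dump(dict(p=[.451,.1343,.133],y=-92.6),open("cmd.json","w"))
plan([([.4530,.0943,.21],-92.6),([.5255,-.0888,.21],-92.7),([.5255,-.0888,.11],-92.7),([.5255,-.0888,.045],-92.7)])
E
```

```text
side blk 72 [ 0.6773 -0.1778  0.1173] [ 677.1 -178.1] [50.6 11.1] 3.2
side pocket 0 463 [[-0.187, -0.028, 0.052], [-0.081, 0.029, 0.059]]
side pocket -0.085 58 [[-0.186, -0.114, 0.053], [-0.168, -0.045, 0.06]]
top pocket 0 439 [[-0.188, -0.029, 0.052], [-0.083, 0.024, 0.06]]
side [-0.1032  0.0804  0.0868] ((-102.4454574584961, 81.45286560058594), (30.865751266479492, 52.01835632324219), 1.9256443977355957)
side [-0.1583  0.0796  0.0867] ((-156.55776977539062, 81.38775634765625), (52.416141510009766, 31.95770263671875), 88.3544692993164)
side [-0.1036 -0.0889  0.0868] ((-101.67678833007812, -88.31849670410156), (51.94758987426758, 32.97208786010742), 89.77574157714844)
side [-0.1589 -0.0899  0.0868] ((-157.66554260253906, -88.80663299560547), (51.23260498046875, 35.27189636230469), 82.91836547851562)
top [-0.1037 -0.0827  0.0881] ((-102.95195770263672, -83.46292114257812), (34.77342987060547, 54.83830642700195), 1.8316650390625)
top [-0.1583 -0.0821  0.0878] ((-158.03350830078125, -83.88384246826172), (29.397541046142578, 55.93407440185547), 1.5410922765731812)
top [-0.1035  0.0869  0.0879] ((-102.79529571533203, 84.94175720214844), (32.107276916503906, 53.087066650390625), 1.0802397727966309)
top [-0.1584  0.0879  0.088 ] ((-158.07077026367188, 86.60272979736328), (30.369489669799805, 51.98484420776367), 1.2028717994689941)
0.399 -0.038 -0.77 w -0.0
0.898 -0.404 0.0 w 0.002
0.898 -0.404 0.0 w 0.001
-0.0 -0.0 1.0 w 0.0
-0.0 -0.0 0.65 w 0.0
end [ 0.5255 -0.0888  0.045 ] -92.69
```

View pics/c9.png

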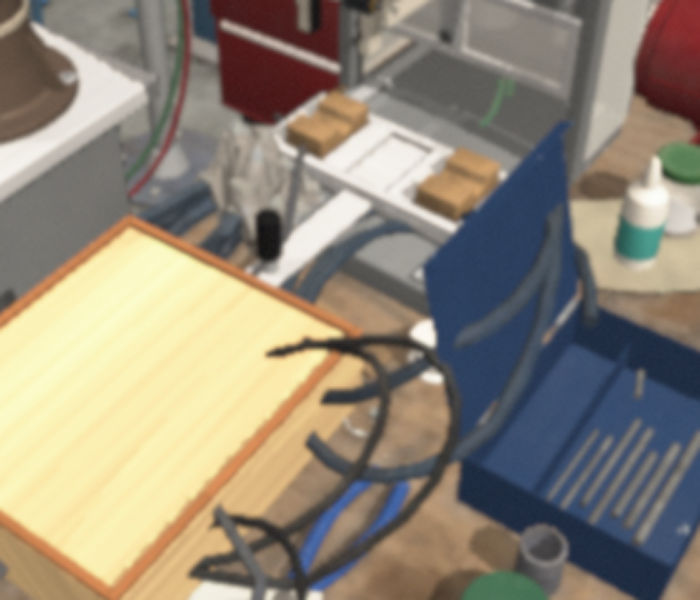

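Both blocks sit in the outer pockets and the stand is empty. Now grip the knob and push the tray home.

>>> step_arm(steps=[[[0.05, 0, -0.3, 0, 0, 0], [0.2, -0.02, -0.6, 0, 0, 0], [0.399, -0.038, -0.77, 0, 0, 0]]], jaw=60)

```text
clock: 37.9
tool_pos: [0.4537, 0.0943, 0.2123]
orientation: [-179.8, 0.1, -92.5]
force: [-0.1, -0.2, -0.4]
opening: 0.0672
gripper_force: 0.0
```

>>> step_arm(steps=[[[0.25, -0.11, 0, 0, 0, 0], [0.55, -0.25, 0, 0, 0, 0], [0.898, -0.404, 0, 0, 0, 0]]])

```text
clock: 38.2
tool_pos: [0.4894, 0.0018, 0.2104]
orientation: [-179.9, 0.0, -92.5]
force: [1.5, 0.5, 0.7]
opening: 0.067
gripper_force: 0.0
```

>>> step_arm(steps=[[[0.3, -0.13, 0, 0, 0, 0], [0.6, -0.27, 0, 0, 0, 0], [0.8, -0.36, 0, 0, 0, 0], [0.898, -0.404, 0, 0, 0, 0], [0.898, -0.404, 0, 0, 0, 0]]])

```text
clock: 38.7
tool_pos: [0.5255, -0.09, 0.2094]
orientation: [180.0, -0.0, -92.7]
force: [-0.1, 0.0, 0.1]
opening: 0.0672
gripper_force: 0.0
```

>>> step_arm(steps=[[[0, 0, 0.2, 0, 0, 0], [0, 0, 0.4, 0, 0, 0], [0, 0, 0.6, 0, 0, 0], [0, 0, 0.8, 0, 0, 0], [0, 0, 1, 0, 0, 0]]])

```text
clock: 39.2
tool_pos: [0.5252, -0.0879, 0.1092]
orientation: [-180.0, 0.0, -92.6]
force: [0.4, 0.9, -0.2]
opening: 0.0672
gripper_force: 0.0
```

>>> step_arm(steps=[[[0, 0, 0.15, 0, 0, 0], [0, 0, 0.3, 0, 0, 0], [0, 0, 0.45, 0, 0, 0], [0, 0, 0.6, 0, 0, 0], [0, 0, 0.65, 0, 0, 0], [0, 0, 0.65, 0, 0, 0]]])

```text
clock: 39.8
tool_pos: [0.5249, -0.0884, 0.0443]
orientation: [179.9, -0.0, -92.6]
force: [-0.5, 0.7, 0.5]
opening: 0.0673
gripper_force: 0.0
```

>>> step_arm(steps=[[[0, 0, 0, 0, 0, 0], [0, 0, 0, 0, 0, 0], [0, 0, 0, 0, 0, 0], [0, 0, 0, 0, 0, 0], [0, 0, 0, 0, 0, 0], [0, 0, 0, 0, 0, 0], [0, 0, 0, 0, 0, 0]]], jaw=255)

```text
clock: 40.5
tool_pos: [0.526, -0.089, 0.0447]
orientation: [-179.9, 0.0, -92.6]
force: [1.3, -0.4, -1.0]
opening: 0.0255
gripper_force: 30.0
```

>>> step_arm(steps=[[[-0.05, 0, 0, 0, 0, 0], [-0.13, 0, 0, 0, 0, 0], [-0.25, 0, 0, 0, 0, 0], [-0.37, 0, 0, 0, 0, 0], [-0.5, 0.002, 0, 0, 0, 0], [-0.62, 0.004, 0, 0, 0, 0], [-0.75, 0.006, 0, 0, 0, 0], [-0.88, 0.008, 0, 0, 0, 0], [-1, 0.01, 0, 0, 0, 0]]])

```text
clock: 41.4
tool_pos: [0.53, 0.0126, 0.0447]
orientation: [-179.9, 0.0, -92.6]
force: [7.8, -3.1, -2.0]
opening: 0.0257
gripper_force: 30.0
```

>>> step_arm(steps=[[[-0.13, 0, 0, 0, 0, 0], [-0.25, 0.002, 0, 0, 0, 0], [-0.37, 0.003, 0, 0, 0, 0], [-0.5, 0.004, 0, 0, 0, 0], [-0.62, 0.005, 0, 0, 0, 0], [-0.74, 0.006, 0, 0, 0, 0], [-0.84, 0.007, 0, 0, 0, 0], [-0.91, 0.008, 0, 0, 0, 0], [-0.95, 0.008, 0, 0, 0, 0], [-0.97, 0.008, 0, 0, 0, 0], [-0.98, 0.008, 0, 0, 0, 0], [-0.98, 0.008, 0, 0, 0, 0]]])

```text
clock: 42.6
tool_pos: [0.5338, 0.1105, 0.0447]
orientation: [-179.9, 0.1, -92.6]
force: [7.1, -1.0, -3.1]
opening: 0.0255
gripper_force: 30.0
```

>>> step_arm(steps=[[[-0.01, 0, 0, 0, 0, 0], [-0.02, 0, 0, 0, 0, 0], [-0.03, 0, 0, 0, 0, 0], [-0.03, 0, 0, 0, 0, 0]]])

```text
clock: 43.0
tool_pos: [0.5337, 0.1109, 0.0447]
orientation: [-179.9, -0.1, -92.6]
force: [11.2, -13.2, -2.7]
opening: 0.0252
gripper_force: 30.0
```

The tray is home. Release the knob and go back to the bar grip.

>>> step_arm(steps=[[[0.012, 0, 0, 0, 0, 0], [0.012, 0, 0, 0, 0, 0], [0.012, 0, 0, 0, 0, 0], [0.012, 0, 0, 0, 0, 0], [0.012, 0, 0, 0, 0, 0], [0.012, 0, 0, 0, 0, 0]]], jaw=60)

```text
clock: 43.6
tool_pos: [0.5326, 0.1109, 0.0445]
orientation: [180.0, 0.0, -92.6]
force: [-0.3, 0.2, -0.5]
opening: 0.0653
gripper_force: 0.0
```

>>> step_arm(steps=[[[0, 0, -0.15, 0, 0, 0], [0, 0, -0.35, 0, 0, 0], [0, 0, -0.55, 0, 0, 0], [0, 0, -0.77, 0, 0, 0], [0, 0, -1, 0, 0, 0]]])

```text
clock: 44.1
tool_pos: [0.5325, 0.1106, 0.1453]
orientation: [180.0, -0.0, -92.6]
force: [0.9, -0.6, 0.2]
opening: 0.0672
gripper_force: 0.0
```

>>> step_arm(steps=[[[0, 0, -0.25, 0, 0, 0], [0, 0, -0.5, 0, 0, 0], [0, 0, -0.75, 0, 0, 0], [0, 0, -1, 0, 0, 0]]])

```text
clock: 44.5
tool_pos: [0.5325, 0.1107, 0.2457]
orientation: [180.0, 0.0, -92.6]
force: [0.3, -0.4, -0.5]
opening: 0.067
gripper_force: 0.0
```

>>> step_arm(steps=[[[0, 0, -0.25, 0, 0, 0], [0, 0, -0.5, 0, 0, 0], [0, 0, -0.75, 0, 0, 0], [0, 0, -0.9, 0, 0, 0], [0, 0, -0.9, 0, 0, 0], [0, 0, -0.9, 0, 0, 0]]], jaw=110)

```text
clock: 45.1
tool_pos: [0.5325, 0.1108, 0.3342]
orientation: [180.0, 0.0, -92.6]
force: [-0.3, 0.4, -0.8]
opening: 0.05
gripper_force: 0.0
```

Run:
```python
from h import *
from plan import *
R=Ro.from_euler('xyz',[180,0,-92.69],degrees=True)
p=np.array([.5255,-.0888,.045])+R.apply([-.1998,.0018,-.29]); print(p,get_obs()["tool_pos"])
p_,W=shot("side","s10"); Q=(W-O)@np.c_[ex,ey,[0,0,1]]; g=p_.max(2)
m=(g<60)&(Q[...,2]>.28)&(Q[...,2]<.345)&(Q[...,0]<.0)&(Q[...,0]>-.09)&(np.abs(Q[...,1])<.08)
v=np.argwhere(m);print("grip px",v.mean(0)[::-1],np.median(Q[m],0).round(4),np.percentile(W[m],[5,50,95],axis=0).round(4))
m=(np.abs(Q[...,0]+.126)<.03)&(np.abs(Q[...,1])<.03)&(Q[...,2]>.115)&(Q[...,2]<.125);print("knob top",W[m].mean(0) if m.any() else None)
cv2.imwrite("pics/c10.png",cv2.resize(p_[110:260,300:450,::-1],None,fx=4,fy=4,interpolation=cv2.INTER_CUBIC))
json.dump(dict(p=list(p),y=-92.69),open("cmd.json","w"))
plan([([.5485,.1977,p[2]],-92.8),([.5485,.1977,.2634],-92.8)])
```

```text
[0.53307902 0.11086431 0.335     ] [0.53250904 0.11081763 0.33418273]
grip px [364.59859155 145.21126761] [-0.0456 -0.0153  0.3213] [[0.5415 0.1803 0.3097]
 [0.5535 0.1908 0.3213]
 [0.56   0.221  0.3293]]
knob top [0.53683422 0.11013083 0.11854892]
-0.875 -0.113 -0.0 w 0.004
0.0 -0.0 0.716 w -0.0
end [0.5485 0.1977 0.2634] -92.8
```

View pics/c10.png

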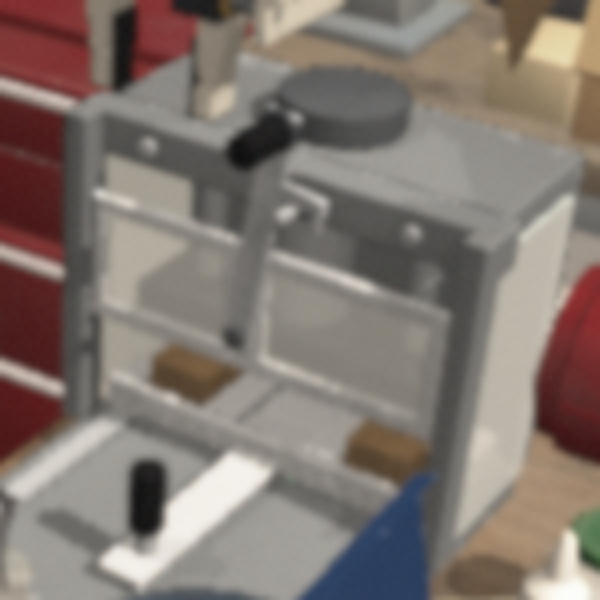

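The tray is home with both blocks inside, and the bar is still hooked. Grasp the grip.

>>> step_arm(steps=[[[-0.2, -0.03, 0, 0, 0, 0], [-0.45, -0.06, 0, 0, 0, 0], [-0.7, -0.09, 0, 0, 0, 0], [-0.875, -0.11, 0, 0, 0, 0.004], [-0.875, -0.11, 0, 0, 0, 0.004]]])

```text
clock: 45.65
tool_pos: [0.5477, 0.1998, 0.333]
orientation: [179.9, -0.1, -92.6]
force: [-0.3, -0.2, 0.1]
opening: 0.0499
gripper_force: 0.0
```

>>> step_arm(steps=[[[0, 0, 0.15, 0, 0, 0], [0, 0, 0.3, 0, 0, 0], [0, 0, 0.45, 0, 0, 0], [0, 0, 0.6, 0, 0, 0], [0, 0, 0.716, 0, 0, 0], [0, 0, 0.716, 0, 0, 0], [0, 0, 0.716, 0, 0, 0]]])

```text
clock: 46.35
tool_pos: [0.5479, 0.1974, 0.2633]
orientation: [-180.0, -0.0, -92.7]
force: [-0.1, -0.7, -0.1]
opening: 0.0502
gripper_force: 0.0
```

>>> step_arm(steps=[[[0, 0, 0, 0, 0, 0], [0, 0, 0, 0, 0, 0], [0, 0, 0, 0, 0, 0], [0, 0, 0, 0, 0, 0], [0, 0, 0, 0, 0, 0], [0, 0, 0, 0, 0, 0]]], jaw=255)

```text
clock: 46.95
tool_pos: [0.5479, 0.1977, 0.2632]
orientation: [-180.0, 0.0, -92.7]
force: [-0.0, 0.0, 1.6]
opening: 0.0235
gripper_force: 30.0
```

>>> step_arm(steps=[[[0, 0, -0.02, 0, 0, 0], [0, 0, -0.05, 0, 0, 0], [0, 0, -0.09, 0, 0, 0], [0, 0, -0.13, 0, 0, 0], [0, 0, -0.16, 0, 0, 0], [0, 0, -0.185, 0, 0, 0], [0, 0, -0.185, 0, 0, 0], [0, 0, -0.185, 0, 0, 0]]])

```text
clock: 47.75
tool_pos: [0.5478, 0.1977, 0.2818]
orientation: [-180.0, 0.0, -92.7]
force: [-1.2, 2.6, -6.4]
opening: 0.0233
gripper_force: 30.0
```

>>> step_arm(steps=[[[0, 0.04, -0.004, 0, 0, 0], [0, 0.09, -0.009, 0, 0, 0], [0, 0.14, -0.012, 0, 0, 0], [0, 0.2, -0.013, 0, 0, 0], [0, 0.25, -0.012, 0, 0, 0], [0, 0.3, -0.01, 0, 0, 0], [0, 0.35, -0.006, 0, 0, 0], [0, 0.4, 0, 0, 0, 0], [0, 0.45, 0.007, 0, 0, 0], [0, 0.49, 0.014, 0, 0, 0], [0, 0.514, 0.019, 0, 0, 0], [0, 0.514, 0.019, 0, 0, 0], [0, 0.514, 0.019, 0, 0, 0]]])

```text
clock: 49.05
tool_pos: [0.4962, 0.1998, 0.2795]
orientation: [180.0, -0.0, -92.7]
force: [3.6, -1.2, -6.9]
opening: 0.0231
gripper_force: 30.0
```

>>> step_arm(steps=[[[0, 0, 0.03, 0, 0, 0], [0, 0, 0.07, 0, 0, 0], [0, 0, 0.11, 0, 0, 0], [0, 0, 0.16, 0, 0, 0], [0, 0, 0.21, 0, 0, 0], [0, 0, 0.26, 0, 0, 0], [0, 0, 0.3, 0, 0, 0], [0, 0, 0.3, 0, 0, 0]]])

```text
clock: 49.85
tool_pos: [0.4961, 0.1999, 0.2486]
orientation: [179.9, -0.0, -92.7]
force: [3.5, -4.1, -7.6]
opening: 0.0231
gripper_force: 30.0
```

>>> step_arm(steps=[[[0, 0, 0.05, 0, 0, 0], [0, 0, 0.1, 0, 0, 0], [0, 0, 0.16, 0, 0, 0], [0, 0, 0.22, 0, 0, 0], [0, 0, 0.28, 0, 0, 0], [0, 0, 0.34, 0, 0, 0], [0, 0, 0.4, 0, 0, 0], [0, 0, 0.46, 0, 0, 0], [0, 0, 0.51, 0, 0, 0], [0, 0, 0.55, 0, 0, 0], [0, 0, 0.58, 0, 0, 0], [0, 0, 0.58, 0, 0, 0], [0, 0, 0.58, 0, 0, 0]]])

```text
clock: 51.15
tool_pos: [0.4975, 0.2, 0.195]
orientation: [-179.8, 0.1, -92.7]
force: [-3.0, -5.9, 15.2]
opening: 0.0231
gripper_force: 30.0
```

>>> step_arm(steps=[[[0, 0, 0.01, 0, 0, 0], [0, 0, 0.02, 0, 0, 0], [0, 0, 0.03, 0, 0, 0], [0, 0, 0.03, 0, 0, 0], [0, 0, 0.03, 0, 0, 0]]])

```text
clock: 51.65
tool_pos: [0.4989, 0.2, 0.1949]
orientation: [-179.6, 0.1, -92.6]
force: [-8.0, -8.4, 30.4]
opening: 0.023
gripper_force: 30.0
```

>>> step_arm(steps=[[[0, 0, -0.05, 0, 0, 0], [0, 0, -0.05, 0, 0, 0], [0, 0, -0.05, 0, 0, 0]]])

```text
clock: 51.95
tool_pos: [0.497, 0.2, 0.195]
orientation: [-179.9, 0.0, -92.7]
force: [-0.7, -5.1, 3.8]
opening: 0.023
gripper_force: 30.0
```

Run:
```python
from h import *
from plan import *
p_,W=shot("side","s11"); print(get_obs()["tool_pos"],get_obs()["force"])
A=cv2.imread("pics/side0.png")[110:260,310:440];B=cv2.imread("pics/s11.png")[110:260,310:440]
cv2.imwrite("pics/c11.png",cv2.resize(np.hstack([A,B]),None,fx=3,fy=3,interpolation=cv2.INTER_CUBIC))
# guard vertical shift via template match on the guard frame's right part
a=cv2.cvtColor(cv2.imread("pics/side0.png"),6);b=cv2.cvtColor(cv2.imread("pics/s11.png"),6)
for box in ((372,180,412,225),(326,178,345,215),(345,195,365,225)):
    u0,v0,u1,v1=box
    best=[]
    for dv in np.arange(-10,4.1,.5):
        M=np.float32([[1,0,0],[0,1,-dv]]);s=cv2.warpAffine(b,M,(640,480))
        best.append((np.abs(s[v0:v1,u0:u1].astype(int)-a[v0:v1,u0:u1]).mean(),dv))
    print(box,sorted(best)[:3])
for X in (pr(0,-.09,.11),pr(0,-.09,.116)): print(proj("side",X))
```

```text
[0.49698318 0.19997308 0.19501988] [ 0.38581971 -4.91460008  3.48138076]
(372, 180, 412, 225) [(np.float64(8.584444444444445), np.float64(0.5)), (np.float64(8.925), np.float64(0.0)), (np.float64(9.306111111111111), np.float64(-0.5))]
(326, 178, 345, 215) [(np.float64(8.812233285917497), np.float64(0.0)), (np.float64(9.480796586059745), np.float64(0.5)), (np.float64(9.58321479374111), np.float64(-0.5))]
(345, 195, 365, 225) [(np.float64(9.455), np.float64(0.0)), (np.float64(9.986666666666666), np.float64(0.5)), (np.float64(10.343333333333334), np.float64(-0.5))]
[[390.66968063 220.44939381]]
[[390.91568231 218.60136281]]
```

View pics/c11.png

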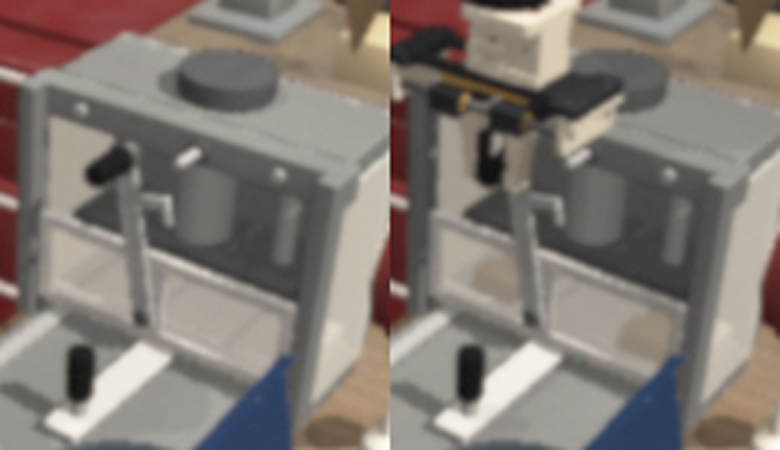

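The template match shows no guard shift against the first picture, so the guard is fully down. The grip had only slid a little in the fingers. Release and retreat.

>>> step_arm(steps=[[[0, 0, 0, 0, 0, 0], [0, 0, 0, 0, 0, 0], [0, 0, 0, 0, 0, 0], [0, 0, 0, 0, 0, 0], [0, 0, 0, 0, 0, 0]]], jaw=110)

```text
clock: 52.5
tool_pos: [0.4964, 0.2003, 0.1936]
orientation: [180.0, 0.0, -92.7]
force: [0.7, 0.3, -0.3]
opening: 0.0495
gripper_force: 0.0
```

>>> step_arm(steps=[[[0, 0, -0.1, 0, 0, 0], [0, 0, -0.25, 0, 0, 0], [0, 0, -0.45, 0, 0, 0], [0, 0, -0.7, 0, 0, 0], [0, 0, -1, 0, 0, 0], [0, 0, -1, 0, 0, 0]]])

```text
clock: 53.1
tool_pos: [0.4984, 0.2009, 0.2988]
orientation: [-179.6, 0.2, -92.7]
force: [0.5, 0.8, -0.0]
opening: 0.0494
gripper_force: 0.0
```

>>> step_arm(steps=[[[0.3, 0, -0.1, 0, 0, 0], [0.6, 0, -0.2, 0, 0, 0], [1, 0, -0.3, 0, 0, 0], [1, 0, -0.3, 0, 0, 0], [1, 0, -0.3, 0, 0, 0]]])

```text
clock: 53.6
tool_pos: [0.4917, 0.0995, 0.3243]
orientation: [-179.9, 0.1, -92.8]
force: [0.3, -0.2, 0.3]
opening: 0.0498
gripper_force: 0.0
```

Run:
```python
from h import *
from plan import *
shot("side","s12"); print(get_obs()["tool_pos"],get_obs()["force"])
a=cv2.cvtColor(cv2.imread("pics/side0.png"),6);b=cv2.cvtColor(cv2.imread("pics/s12.png"),6)
for box in ((330,178,365,225),(330,222,345,246),(336,156,357,175)):
    u0,v0,u1,v1=box
    r=cv2.matchTemplate(b[v0-8:v1+8,u0-8:u1+8],a[v0:v1,u0:u1],cv2.TM_CCOEFF_NORMED);_,s,_,l=cv2.minMaxLoc(r);print(box,round(s,3),np.array(l)-8)
```

```text
[0.49161871 0.10010219 0.32376424] [-0.11104232  1.13024049 -0.14559211]
(330, 178, 365, 225) 0.971 [0 0]
(330, 222, 345, 246) 0.999 [0 0]
(336, 156, 357, 175) 1.0 [0 0]
```

The guard, knob and grip all match their starting images. Hand in.

```bash
python3 -c "from plant import *; print(close_job())"
```

```text
the job is handed in; nothing more can be done
None
```

The job is handed in at about 54 s: the two blocks present lie groove up, flat and square in pockets 1 and 3, the tray is fully home, the bar is unhooked, and the guard was lowered all the way under control and let go.

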